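# Fetch the reference jar from behind the solvent bottles

### The arm

A 6-joint arm with a two-finger parallel gripper is mounted at the origin on the work surface. World frame = base frame: x ahead of the robot, y to its left, z up, the work surface at z = 0. Lengths are in m, angles in rad, forces in N, time in s.
With the tool pointing down it reaches from about 0.4 to 0.825 m from the base axis. Payload 7 kg.
Tool frame: the origin (TCP) lies at the very end of the fingers, on their centre line; the grasp point (between the pads) lies 19 mm behind it; z points along the fingers, y is the direction in which the jaws open and shut (so a half turn about z gives the same grasp; the last joint's range is limited). The gripper opens to 88 mm and grips with 3 to 60 N. Pads are 19 mm wide; open, the fingers measure 130 mm over their backs; the gripper's body (78 mm by 193 mm) begins 47 mm behind the grasp point.
Start: joints at [1.479, 0.359, 0.012, 0, -1.224, -0.288], TCP at [0.25, 0.627, 0.227] pointing down, gripper open.
Joint ranges: [-3.07, 3.07], [-1.43, 2.12], [-1.02, 1.25], [-3.03, 1.67], [-3.05, -0], [-3.03, 3.03]. Speed limits (rad/s): [2.39, 2.39, 3.01, 3.14, 3.14, 3.14].

### API

Orientations are given as [roll, pitch, yaw] about the fixed x, y, z axes, in that order (R = Rz(yaw) Ry(pitch) Rx(roll)).
In Python, from station import arm, eyes, job, outline_of gives the robot as it stands.
- The arm moves only by the tool apply_moves, never from a script. Its argument "moves" is a list of rows, each a list of 5 numbers: the opening, from -1 (shut) to 1 (fully open), then the shift along the tool's x, y, z in m, then the turn about the tool's z in rad. A call has 1 to 12 rows; each row shifts and turns the commanded pose from where the row before left it, along the tool's axes as they then stand; what a row does not reach is not made up. A row lasts 1/12 s, in which the tool goes at most 41.7 mm and 7.16 degrees, less where a joint would pass 70% of its speed; a pose out of reach is approached as far as the arm can. A call with a gripper value outside its range is refused whole. The fingers move at their own pace and stop on an object; "newtons" is the grip in N (left out, the last holds). Time passes only in rows, so rows that do not move let the fingers close. It gives the time, the measured TCP pose, the force and the opening at its end, in the units of the state.
- arm.get_state(): the state, without advancing time (a new reading comes with each control period).
- eyes.grab_frame(name): name is "scene" or "side" or "wrist"; returns a dict with "color" (384x512x3 uint8, red, green, blue), "z_map" (384x512 float32, m along the optical axis (not along the pixel's ray), 0 where there is no reading), "camera_matrix" (3x3 intrinsics, pixels), "extrinsics" (4x4, takes a point from camera to world coordinates). Camera axes: x right, y up, looking along -z (the intrinsics and any distortion apply to the point x, -y, -z); pixel columns grow to the right and rows downward; lengths in m; the calibration is good to about 2 mm. A picture is of the moment at which its call begins.
- job.job_done(): hands the job in, once; it reports no verdict.
Trained networks look in a picture, given as the dict that the camera call returned (one of the last four; its "shot" number tells which), for a name from the list of things; names that differ only in an ending like _2 or _b are one class to them, and where a whole thing is asked for, a point or a joint stands for the part that bears it (a point fixed in the world has none). Each returns a list of dicts, best first, with "score" (0 to 1); they miss things now and then, are a little off and sometimes report something else, mostly with a low value. They report only what shows in the picture. A call takes as long as a camera call. They do not tell look-alikes from the thing itself.
- outline_of(label, picture): "region" (384x512 bool, what is visible of it) and "extent" ([left, top, right, bottom] in pixels, round what is visible of it).
The state is a dict: "t": time; "q": joint angles; "qd": joint speeds; "joint_efforts": joint torques, N m; "eef_pos": TCP position; "ee_rot": TCP orientation; "force": force on the tool from outside, world axes, zero at the start; "moment": the same for the moment, N m; "width": finger opening in m.
Only numpy, scipy, OpenCV 4.12 (cv2) and the standard library are available. Lean on these libraries where they do the work, as an engineer would, in place of code of your own. Each camera call takes 0.05 s, during which the arm holds its last target.

### The job

The wide low jar at the back of the stock tray is needed on the chromatograph's loader: first clear both tall bottles out of the tray and stand them in the steel side pan, then set the wide jar wholly on the loader's round black pad, and only then put each bottle back on the very mark in the tray where it stood at the start. Keep the bottles and jars upright and set them down gently rather than dropping them; leave the slim jar, the beaker and the vial box where they are.

Things in the scene. Friction and masses are not known exactly. Their poses are not given: they have to be found in the camera images.
- stock_tray: Grey plastic stock tray fixed on the bench, 164 (x) x 176 (y) x 10 mm, with a lip 4 mm wide that rises 5 mm above its flat floor. Origin: centre of its underside; the floor is 10 mm above it. Four round printed marks (flat): two large ones (68 mm across, for the tall bottles) at x -34 mm, y -40 and +40 mm, and two small ones (48 mm across, for the low jars) behind them at x +26 mm, y -40 and +40 mm, in its own axes. Its x axis points from the front row to the back row.
- side_pan: Empty shallow steel pan fixed on the bench, on the left or the right of the stock tray: 210 (x) x 150 (y) x 14 mm high, walls 3 mm, floor about 3 mm thick. Origin: centre of its underside; x along its long side.
- loader: Low white loader block fixed on the bench, on the other side of the stock tray from the pan: 150 (x) x 140 (y) x 40 mm, with a round black rubber pad, 76 mm across and 5 mm thick, in the middle of its top. Origin: centre of the underside of the block, straight below the pad's centre; the pad's top is 45 mm above the origin.
- round_bottle: Tall round-shouldered amber glass bottle, body 60 mm across and straight up to 95 mm, then a sloping shoulder to a neck 26 mm across at 118 mm; white round screw cap 34 mm across from 124 to 152 mm (top). About 0.4 kg. Origin: centre of its underside, z up along its axis. Starts on one of the two large (front) marks.
- square_bottle: Tall square white plastic bottle, body 58 x 58 mm and 100 mm high with a flat shoulder; neck 26 mm across; white round screw cap 34 mm across from 108 to 136 mm (top). About 0.3 kg. Origin: centre of its underside, z up along its axis, x and y square to its sides. Starts on the other large (front) mark.
- wide_jar: The wanted jar: wide low glass jar, 48 mm across, with a metal lid 50 mm across from 30 to 44 mm (top). About 0.12 kg. Origin: centre of its underside, z up. Starts on one of the two small (back) marks, about 5 mm behind a tall bottle.
- slim_jar: Bystander: slim low glass jar, 32 mm across, metal lid 33 mm across from 36 to 50 mm (top). Origin: centre of its underside. Stands on the other small (back) mark and stays there.
- beaker: Bystander: open glass beaker about 66 mm across and 85 mm high, on the bench beyond the tray. Origin: centre of its underside.
- vial_box: Bystander: closed cardboard box with a pale lid, about 94 x 114 x 37 mm, on the bench beyond the tray. Origin: centre of its underside.
Things that resemble listed ones, but are neither listed nor needed, are in the scene too. What is shaped like the wide_jar but yellow is not meant. Leave any red look-alike of the loader alone.

How it is judged:
By the outcome, as a careful person would: the job done as asked, in the order asked, and still so for the second after the job is handed in, with the robot touching nothing.
It also fails if it takes over 109 s, if anything falls off the work surface, if the arm or the gripper's body presses on something with over 40 N, if the wrist force passes 120 N, or if a joint passes its speed limit or range.

## Working session

There is one attempt and no reset: what is moved stays moved. The work goes in short steps, Python scripts to look and compute and a tool call to move; the robot and the scene stay as the last step left them, time stands still between calls to the robot, and variables do not carry over. Pictures are saved under pics/ and viewed, and the job is handed in when it is done.

Besides the shell and the picture viewer there is one more tool, called after "Emit:" by a JSON object that holds its "name" and its "arguments". apply_moves: Moves the arm, as the interface text tells. Its arguments: {"type":"object","properties":{"moves":{"type":"array","items":{"type":"array","items":{"type":"number"}}},"newtons":{"type":"number"}},"required":["moves"]}

```bash
ls; mkdir -p pics; python3 - <<'E'
from station import arm, eyes, job, outline_of
import cv2,numpy as np
s=arm.get_state(); print(s)
for n in ["scene","side","wrist"]:
    f=eyes.grab_frame(n)
    print(n,f.keys(),f["camera_matrix"],f["extrinsics"])
    cv2.imwrite(f"pics/a_{n}.png",f["color"][:,:,::-1])
    np.savez(f"a_{n}.npz",c=f["color"],z=f["z_map"],K=f["camera_matrix"],E=f["extrinsics"])
E
```

```text
pics
{'t': 0.0, 'q': array([ 1.47910777e+00,  3.59376214e-01,  1.10867323e-02, -3.31605687e-04,
       -1.22407050e+00, -2.88077082e-01]), 'qd': array([ 0.0009367 ,  0.00035886, -0.00047541,  0.00139018, -0.00100505,
        0.00043894]), 'joint_efforts': array([-8.58264157e-04, -5.82719421e+01,  2.93044227e+01,  6.99798077e+00,
        6.82516897e-03, -1.62788510e-04]), 'eef_pos': array([0.2500915 , 0.62646158, 0.22564504]), 'ee_rot': array([ 3.14000486e+00, -1.45402302e-04, -3.79878453e-01]), 'force': array([ 0.21110584,  0.35196965, -0.28682153]), 'moment': array([0.00148212, 0.00096197, 0.01182889]), 'width': 0.0875947821700148}
scene dict_keys(['color', 'z_map', 'camera_matrix', 'extrinsics', 'shot']) [[351.57398914   0.         255.76188995]
 [  0.         351.57398914 190.9519042 ]
 [  0.           0.           1.        ]] [[ 0.78261167 -0.36727069  0.50262432  1.0323646 ]
 [ 0.62214172  0.43367723 -0.65181573 -0.49016786]
 [ 0.02141609  0.82282216  0.56789528  0.50471222]
 [ 0.          0.          0.          1.        ]]
side dict_keys(['color', 'z_map', 'camera_matrix', 'extrinsics', 'shot']) [[430.88457146   0.         249.69613799]
 [  0.         430.88457146 187.17018798]
 [  0.           0.           1.        ]] [[ 0.94130564  0.23656615 -0.24079067  0.35001263]
 [-0.33747648  0.64410275 -0.68647015 -0.68157707]
 [-0.00730167  0.72743942  0.68613306  0.75695294]
 [ 0.          0.          0.          1.        ]]
wrist dict_keys(['color', 'z_map', 'camera_matrix', 'extrinsics', 'shot']) [[324.39136047   0.         256.25984147]
 [  0.         324.39136047 193.42841621]
 [  0.           0.           1.        ]] [[-0.37107215  0.88866891  0.26939383  0.32306863]
 [-0.92859743 -0.35620624 -0.10403812  0.59823549]
 [ 0.00350432 -0.28876407  0.95739388  0.38294319]
 [ 0.          0.          0.          1.        ]]
```

View pics/a_scene.png

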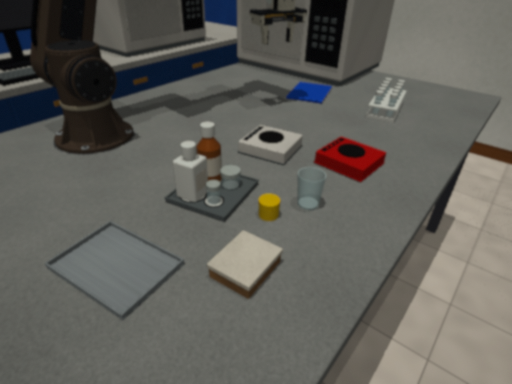

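View pics/a_side.png

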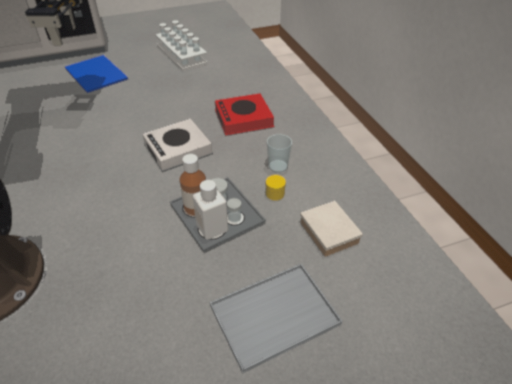

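View pics/a_wrist.png

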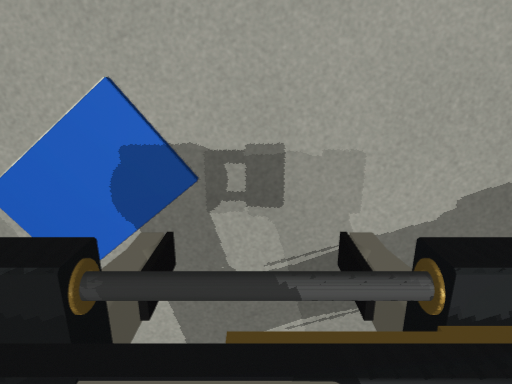

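The scene view shows the white bottle at (190,175), the amber bottle at (208,150) with the wide jar behind it at (231,177), and the slim jar at (213,193). The white loader is at (270,143) and the pan at (116,266). The look-alikes to leave alone are the yellow jar at (269,206) and the red loader at (350,157).

```bash
cat > h.py <<'E'
import numpy as np,cv2
def pts(f,mask=None):
    z=f["z_map"];K=f["camera_matrix"];E=f["extrinsics"]
    v,u=np.nonzero((z>0)&(mask if mask is not None else True))
    d=z[v,u]; p=np.stack([(u-K[0,2])/K[0,0]*d,-(v-K[1,2])/K[1,1]*d,-d],1)
    return p@E[:3,:3].T+E[:3,3],u,v
def proj(f,P):
    P=np.atleast_2d(P);E=f["extrinsics"];K=f["camera_matrix"]
    c=(P-E[:3,3])@E[:3,:3]
    return np.stack([K[0,0]*c[:,0]/-c[:,2]+K[0,2],K[1,1]*-c[:,1]/-c[:,2]+K[1,2]],1)
def ray(f,u,v,z):
    K=f["camera_matrix"];E=f["extrinsics"]
    d=E[:3,:3]@np.array([(u-K[0,2])/K[0,0],-(v-K[1,2])/K[1,1],-1.]);o=E[:3,3]
    return o+d*(z-o[2])/d[2]
E
python3 - <<'E'
from station import eyes,outline_of
from h import *
np.set_printoptions(precision=4,suppress=True)
names=["stock_tray","side_pan","loader","round_bottle","square_bottle","wide_jar","slim_jar","beaker","vial_box"]
for cam in ["scene","side"]:
    f=eyes.grab_frame(cam)
    for n in names:
        for r in outline_of(n,f)[:3]:
            P,u,v=pts(f,r["region"])
            if len(P)<5: print(cam,n,r["score"],r["extent"],"nopts");continue
            top=np.percentile(P[:,2],97)
            m=(P[:,2]>top-.006)
            rect=cv2.minAreaRect((P[m][:,:2]*1000).astype(np.float32)) 
            print(cam,n,round(r["score"],2),r["extent"],"top",round(top,3),"med",np.median(P,0),"toprect",[np.round(x,1) for x in rect])
E
```

```text
scene stock_tray 0.92 [163.0, 171.8, 259.9, 220.8] top 0.017 med [ 0.5555 -0.0252  0.0108] toprect [array([508.8,  15.8]), array([165.2, 180.1]), np.float64(12.7)]
scene side_pan 0.94 [45.8, 220.0, 182.1, 315.8] top 0.015 med [ 0.5463 -0.2868  0.0041] toprect [array([ 538.8, -280.5]), array([212.4, 150.9]), np.float64(6.4)]
scene side_pan 0.42 [162.5, 173.1, 259.8, 221.4] top 0.016 med [ 0.5569 -0.0294  0.0108] toprect [array([509.2,  14. ]), array([165.2, 176.4]), np.float64(12.8)]
scene loader 0.84 [314.6, 134.0, 385.6, 182.4] top 0.046 med [0.7152 0.3379 0.0396] toprect [array([702.4, 371.9]), array([137.6, 147.5]), np.float64(86.7)]
scene loader 0.75 [238.0, 127.7, 304.1, 169.1] top 0.046 med [0.4968 0.26   0.0394] toprect [array([479. , 293.4]), array([146.2, 138.5]), np.float64(10.6)]
scene round_bottle 0.87 [196.2, 119.2, 221.3, 180.8] top 0.163 med [0.4843 0.0355 0.105 ] toprect [array([467.9,  47.3]), array([29.9, 34. ]), np.float64(25.9)]
scene square_bottle 0.74 [173.8, 141.6, 206.5, 205.4] top 0.146 med [ 0.4998 -0.0483  0.0834] toprect [array([486.2, -33. ]), array([32.5
[... 2342 characters left out ...]
t [array([525.9,  22.1]), array([122.5,  30.5]), np.float64(78.3)]
side slim_jar 0.68 [226.4, 198.3, 241.0, 224.4] top 0.061 med [ 0.5398 -0.0301  0.0488] toprect [array([542.8, -19.7]), array([35.3, 29.6]), np.float64(71.1)]
side beaker 0.88 [267.3, 134.3, 292.3, 173.3] top 0.084 med [0.7101 0.1103 0.0567] toprect [array([712.9, 125.2]), array([63.4, 63.9]), np.float64(11.7)]
side vial_box 0.73 [298.9, 200.1, 361.8, 253.2] top 0.038 med [ 0.7257 -0.1442  0.0354] toprect [array([ 732.5, -132.4]), array([ 94.1, 115.2]), np.float64(4.2)]
side vial_box 0.54 [192.7, 181.1, 228.0, 238.5] top 0.146 med [ 0.4797 -0.0562  0.0921] toprect [array([483.6, -34.8]), array([31.5, 33.4]), np.float64(22.5)]
```

```bash
cat >> h.py <<'E'
def plan(s,target,yaw=None):
    """shift in tool axes (after turn to yaw) needed from measured state; turn about tool z"""
    y0=s["ee_rot"][2]; yw=y0 if yaw is None else yaw
    d=np.array(target)-s["eef_pos"]
    tx=np.array([np.cos(yw),np.sin(yw),0]);ty=np.array([np.sin(yw),-np.cos(yw),0])
    turn=-((yw-y0+np.pi)%(2*np.pi)-np.pi)
    sh=np.array([d@tx,d@ty,-d[2]])
    print("turn",round(turn,4),"shift",np.round(sh,4),"len",round(float(np.linalg.norm(sh)),4),"| pos",np.round(s["eef_pos"],4),"rpy",np.round(s["ee_rot"],4),"w",round(s["width"],4),"F",np.round(s["force"],1),"t",s["t"])
E
python3 - <<'E'
from station import *
from h import *
plan(arm.get_state(),[.40,.006,.235],np.radians(-77.3))
f=dict(np.load("a_scene.npz"))
im=cv2.resize(f["c"][110:230,160:320,::-1],None,fx=5,fy=5,interpolation=cv2.INTER_CUBIC)
cv2.imwrite("pics/crop1.png",im)
E
```

```text
turn 0.9693 shift [ 0.6386 -0.0096 -0.0084] len 0.6387 | pos [0.2503 0.6269 0.2266] rpy [ 3.1416 -0.     -0.3798] w 0.0878 F [ 0.8 -0.5  0.2] t 1.15
```

View pics/crop1.png

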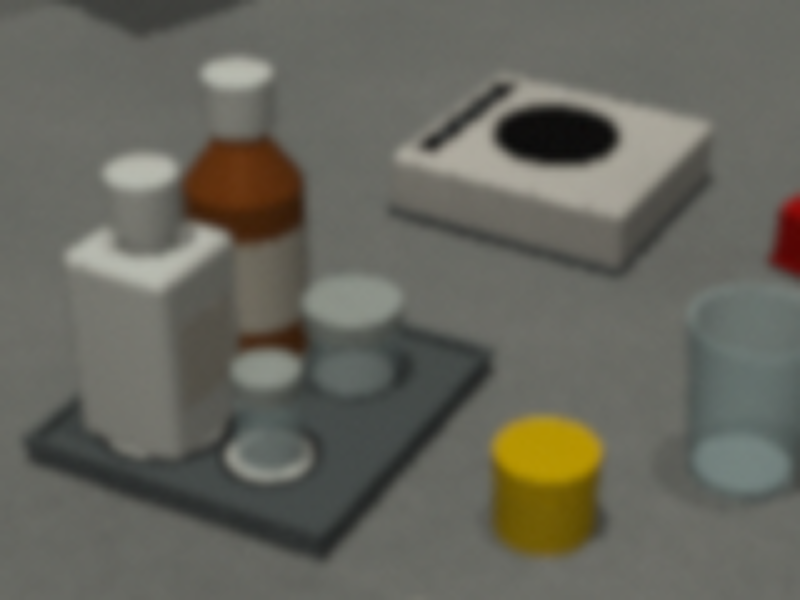

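The wanted jar is the clear, metal-lidded one in the tray behind the amber bottle, at scene (231,177). It could be mistaken for the yellow jar (269,206), the slim jar (213,193) or the beaker (311,187). The crop confirms the choice.

```bash
python3 - <<'E'
from station import *
from h import *
plan(arm.get_state(),[.48,.02,.29],np.radians(-77.3))
E
```

```text
turn 0.9693 shift [ 0.6425 -0.0907 -0.0634] len 0.652 | pos [0.2503 0.6269 0.2266] rpy [ 3.1416 -0.     -0.3798] w 0.0878 F [ 0.8 -0.5  0.2] t 1.15
```

Emit:
{"name": "apply_moves", "arguments": {"moves": [[1, 0, 0, -0.008, 0.1211], [1, 0, 0, -0.008, 0.1211], [1, 0, 0, -0.008, 0.1211], [1, 0, 0, -0.008, 0.1211], [1, 0, 0, -0.008, 0.1211], [1, 0, 0, -0.008, 0.1211], [1, 0, 0, -0.008, 0.1211], [1, 0, 0, -0.008, 0.1211]]}}

```text
t: 1.82
eef_pos: [0.2502, 0.6268, 0.291]
ee_rot: [-3.142, 0.0, -1.355]
force: [0.2, -0.2, 0.2]
width: 0.0875
```

Emit:
{"name": "apply_moves", "arguments": {"moves": [[1, 0.032, -0.0045, 0, 0], [1, 0.032, -0.0045, 0, 0], [1, 0.032, -0.0045, 0, 0], [1, 0.032, -0.0045, 0, 0], [1, 0.032, -0.0045, 0, 0], [1, 0.032, -0.0045, 0, 0], [1, 0.032, -0.0045, 0, 0], [1, 0.032, -0.0045, 0, 0], [1, 0.032, -0.0045, 0, 0], [1, 0.032, -0.0045, 0, 0]]}}

```text
t: 2.65
eef_pos: [0.3649, 0.3231, 0.2909]
ee_rot: [-3.141, 0.001, -1.348]
force: [-0.5, 0.0, 1.3]
width: 0.0877
```

Emit:
{"name": "apply_moves", "arguments": {"moves": [[1, 0.032, -0.0045, 0, 0], [1, 0.032, -0.0045, 0, 0], [1, 0.032, -0.0045, 0, 0], [1, 0.032, -0.0045, 0, 0], [1, 0.032, -0.0045, 0, 0], [1, 0.032, -0.0045, 0, 0], [1, 0.032, -0.0045, 0, 0], [1, 0.032, -0.0045, 0, 0], [1, 0.032, -0.0045, 0, 0], [1, 0.032, -0.0045, 0, 0], [1, 0, 0, 0, 0]]}}

```text
t: 3.57
eef_pos: [0.48, 0.0185, 0.2906]
ee_rot: [3.141, -0.001, -1.352]
force: [0.0, 1.0, -1.0]
width: 0.0877
```

```bash
python3 - <<'E'
from station import *
from h import *
np.set_printoptions(precision=4,suppress=True)
f=eyes.grab_frame("wrist"); cv2.imwrite("pics/b_wrist.png",f["color"][:,:,::-1])
for n in ["round_bottle","square_bottle","wide_jar","slim_jar","stock_tray"]:
    for r in outline_of(n,f)[:2]:
        P,u,v=pts(f,r["region"]); top=np.percentile(P[:,2],97); m=P[:,2]>top-.006
        print(n,round(r["score"],2),r["extent"],round(top,4),cv2.minAreaRect((P[m][:,:2]*1000).astype(np.float32)),(P[m].max(0)+P[m].min(0))/2)
plan(arm.get_state(),[.485,-.0333,.21],np.radians(-77.3))
E
```

```text
round_bottle 0.66 [236.3, 154.9, 287.6, 232.5] 0.1617 ((467.77032470703125, 46.02664566040039), (32.437496185302734, 32.72216033935547), 67.14006805419922) [0.4678 0.0464 0.1594]
square_bottle 0.93 [234.2, 97.8, 292.8, 152.3] 0.146 ((484.6562194824219, -31.33411407470703), (33.107181549072266, 33.01862716674805), 62.49464416503906) [ 0.4847 -0.0314  0.1444]
wide_jar 0.92 [84.8, 118.8, 138.1, 155.2] 0.0442 ((666.6903686523438, 31.997377395629883), (48.794189453125, 45.78907012939453), 11.70809555053711) [0.6667 0.0319 0.0419]
wide_jar 0.79 [192.1, 161.5, 234.1, 203.2] 0.0542 ((525.5306396484375, 59.156837463378906), (48.10846710205078, 49.42436981201172), 11.720227241516113) [0.5256 0.0593 0.0516]
slim_jar 0.78 [198.1, 105.1, 227.5, 132.5] 0.0605 ((542.4157104492188, -18.86652183532715), (30.83436393737793, 30.74138832092285), 57.37696838378906) [ 0.5427 -0.0188  0.058 ]
stock_tray 0.7 [169.7, 78.9, 300.6, 212.4] 0.0151 ((508.9896240234375, 15.308212280273438), (164.36807250976562, 176.42584228515625), 12.510456085205078) [0.5093 0.0142 0.0584]
turn 0.0018 shift [0.0565 0.0065 0.0807] len 0.0987 | pos [0.4789 0.0233 0.2907] rpy [-3.1413  0.0002 -1.3473] w 0.0875 F [0.8 0.4 0.6] t 3.8667
```

View pics/b_wrist.png

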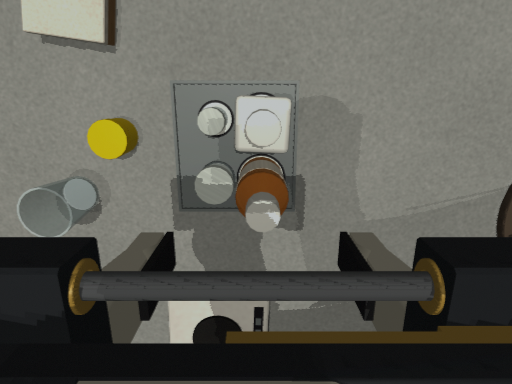

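The wrist view agrees with the fixed cameras to about 2 mm. It shows the square cap at (263,127), the amber cap at (263,210), the wide jar lid at (214,184) and the slim jar at (213,120). I'll take the square bottle by its cap first.

Emit:
{"name": "apply_moves", "arguments": {"moves": [[1, 0.014, 0.0016, 0.02, 0], [1, 0.014, 0.0016, 0.02, 0], [1, 0.014, 0.0016, 0.02, 0], [1, 0.0137, 0.0017, 0.02, 0.002], [1, 0, 0, 0, 0], [1, 0, 0, 0, 0], [1, 0, 0, 0, 0]]}}

```text
t: 4.45
eef_pos: [0.4856, -0.0325, 0.2115]
ee_rot: [-3.14, -0.0, -1.349]
force: [0.1, -0.0, 0.5]
width: 0.0879
```

```bash
python3 - <<'E'
from station import *
from h import *
for i in range(2): plan(arm.get_state(),[.4848,-.0325,.118],np.radians(-77.3))
E
```

```text
turn -0.0002 shift [-0.0002  0.0008  0.0935] len 0.0935 | pos [ 0.4856 -0.0325  0.2115] rpy [-3.1404e+00 -3.0000e-04 -1.3494e+00] w 0.0879 F [ 0.1 -0.   0.5] t 4.45
turn -0.0002 shift [-0.0002  0.0008  0.0935] len 0.0935 | pos [ 0.4856 -0.0325  0.2115] rpy [-3.1404e+00 -3.0000e-04 -1.3494e+00] w 0.0879 F [ 0.1 -0.   0.5] t 4.45
```

Emit:
{"name": "apply_moves", "arguments": {"moves": [[1, 0, 0, 0.023, 0], [1, 0, 0, 0.023, 0], [1, 0, 0, 0.023, 0], [1, 0, 0, 0.0235, 0], [1, 0, 0, 0, 0], [1, 0, 0, 0, 0], [1, 0, 0, 0, 0]], "newtons": 25}}

```text
t: 5.03
eef_pos: [0.4864, -0.0326, 0.1199]
ee_rot: [-3.139, -0.0, -1.349]
force: [0.1, -0.1, -0.2]
width: 0.0879
```

Emit:
{"name": "apply_moves", "arguments": {"moves": [[-1, 0, 0, 0, 0], [-1, 0, 0, 0, 0], [-1, 0, 0, 0, 0], [-1, 0, 0, 0, 0], [-1, 0, 0, 0, 0], [-1, 0, 0, 0, 0], [-1, 0, 0, 0, 0], [-1, 0, 0, 0, 0], [-1, 0, 0, 0, 0], [-1, 0, 0, 0, 0]]}}

```text
t: 5.87
eef_pos: [0.4851, -0.0333, 0.118]
ee_rot: [-3.142, -0.0, -1.351]
force: [1.0, -0.2, -0.8]
width: 0.0333
```

Emit:
{"name": "apply_moves", "arguments": {"moves": [[-1, 0, 0, -0.005, 0], [-1, 0, 0, -0.015, 0], [-1, 0, 0, -0.025, 0], [-1, 0, 0, -0.025, 0], [-1, 0, 0, -0.015, 0], [-1, 0, 0, -0.005, 0], [-1, 0, 0, 0, 0], [-1, 0, 0, 0, 0]]}}

```text
t: 6.53
eef_pos: [0.4842, -0.0333, 0.2071]
ee_rot: [3.14, 0.001, -1.351]
force: [0.8, -0.1, -3.9]
width: 0.0332
```

```bash
python3 - <<'E'
from station import *
from h import *
plan(arm.get_state(),[.588,-.275,.20])
E
```

```text
turn -0.0 shift [ 0.2585 -0.0486  0.0071] len 0.2631 | pos [ 0.4842 -0.0333  0.2071] rpy [ 3.1404e+00  6.0000e-04 -1.3510e+00] w 0.0332 F [ 0.8 -0.1 -3.9] t 6.5333
```

Emit:
{"name": "apply_moves", "arguments": {"moves": [[-1, 0.008, -0.0015, 0, 0], [-1, 0.018, -0.0034, 0, 0], [-1, 0.026, -0.0049, 0, 0], [-1, 0.03, -0.0056, 0, 0], [-1, 0.03, -0.0056, 0, 0], [-1, 0.03, -0.0056, 0, 0], [-1, 0.03, -0.0056, 0, 0], [-1, 0.03, -0.0056, 0, 0], [-1, 0.026, -0.0049, 0, 0], [-1, 0.018, -0.0034, 0, 0], [-1, 0.01, -0.002, 0, 0], [-1, 0.0025, -0.0005, 0, 0]]}}

```text
t: 7.53
eef_pos: [0.5885, -0.2768, 0.2056]
ee_rot: [3.138, 0.001, -1.353]
force: [-0.7, 0.5, -3.9]
width: 0.0332
```

Emit:
{"name": "apply_moves", "arguments": {"moves": [[-1, 0, 0, 0, 0], [-1, 0, 0, 0, 0], [-1, 0, 0, 0, 0], [-1, 0, 0, 0, 0]]}}

```text
t: 7.87
eef_pos: [0.5888, -0.2741, 0.2083]
ee_rot: [-3.141, 0.0, -1.35]
force: [1.2, -0.6, -3.0]
width: 0.0333
```

```bash
python3 - <<'E'
from station import *
from h import *
np.set_printoptions(precision=4,suppress=True)
plan(arm.get_state(),[.588,-.275,.111])
for c in ["scene","side"]:
    f=eyes.grab_frame(c); cv2.imwrite(f"pics/c_{c}.png",f["color"][:,:,::-1])
    for n in ["square_bottle"]:
      for r in outline_of(n,f)[:1]:
        P,u,v=pts(f,r["region"]); print(c,n,r["score"],r["extent"],np.percentile(P,[1,50,99],axis=0))
E
```

```text
turn -0.0 shift [0.0008 0.001  0.0973] len 0.0973 | pos [ 0.5888 -0.2741  0.2083] rpy [-3.1413  0.0001 -1.3495] w 0.0333 F [ 1.2 -0.6 -3. ] t 7.8667
scene square_bottle 0.72 [88.7, 160.4, 150.2, 252.3] [[ 0.5688 -0.304   0.1071]
 [ 0.6118 -0.2858  0.17  ]
 [ 0.6205 -0.2422  0.2372]]
```

View pics/c_scene.png

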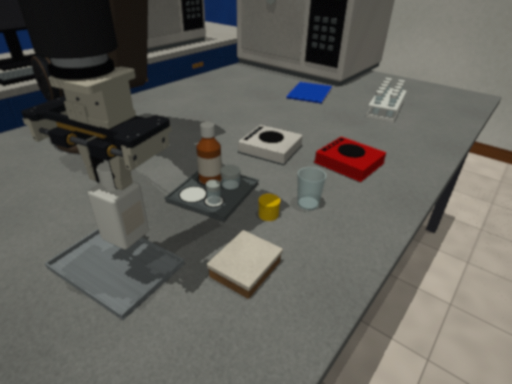

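The square bottle hangs upright over the pan at scene (120,215), and its mark is visible at (193,194). I'll lower it now.

Emit:
{"name": "apply_moves", "arguments": {"moves": [[-1, 0, 0, 0.01, 0], [-1, 0, 0, 0.02, 0], [-1, 0, 0, 0.02, 0], [-1, 0, 0, 0.02, 0], [-1, 0, 0, 0.012, 0], [-1, 0, 0, 0.006, 0], [-1, 0, 0, 0.003, 0], [-1, 0, 0, 0.001, 0], [-1, 0, 0, 0, 0], [-1, 0, 0, 0, 0], [-1, 0, 0, 0, 0]]}}

```text
t: 8.98
eef_pos: [0.5895, -0.2751, 0.1171]
ee_rot: [-3.14, -0.001, -1.35]
force: [0.4, 0.3, -3.5]
width: 0.0335
```

Emit:
{"name": "apply_moves", "arguments": {"moves": [[-1, 0, 0, 0.001, 0], [-1, 0, 0, 0.001, 0], [-1, 0, 0, 0.001, 0], [-1, 0, 0, 0.001, 0], [-1, 0, 0, 0, 0], [-1, 0, 0, 0, 0]]}}

```text
t: 9.48
eef_pos: [0.5888, -0.275, 0.112]
ee_rot: [3.141, 0.0, -1.351]
force: [-0.2, 0.8, -3.8]
width: 0.0332
```

Emit:
{"name": "apply_moves", "arguments": {"moves": [[-1, 0, 0, 0.001, 0], [-1, 0, 0, 0, 0], [-1, 0, 0, 0, 0]]}}

```text
t: 9.73
eef_pos: [0.589, -0.275, 0.1111]
ee_rot: [-3.141, -0.0, -1.351]
force: [-0.5, 0.0, -3.2]
width: 0.0331
```

Emit:
{"name": "apply_moves", "arguments": {"moves": [[-1, 0, 0, 0.001, 0], [-1, 0, 0, 0, 0], [-1, 0, 0, 0, 0]]}}

```text
t: 9.98
eef_pos: [0.5893, -0.2751, 0.111]
ee_rot: [-3.141, -0.001, -1.35]
force: [-1.3, 1.9, 5.5]
width: 0.0333
```

Emit:
{"name": "apply_moves", "arguments": {"moves": [[0.4, 0, 0, 0, 0], [0.4, 0, 0, 0, 0], [0.4, 0, 0, 0, 0], [0.4, 0, 0, 0, 0], [0.4, 0, 0, 0, 0], [0.4, 0, 0, -0.01, 0], [0.4, 0, 0, -0.03, 0], [0.4, 0, 0, -0.04, 0], [0.4, 0, 0, -0.04, 0], [0.4, 0, 0, -0.02, 0], [0.4, 0, 0, 0, 0], [0.4, 0, 0, 0, 0]]}}

```text
t: 10.98
eef_pos: [0.5896, -0.2751, 0.2529]
ee_rot: [-3.138, -0.002, -1.351]
force: [0.6, 0.6, -1.5]
width: 0.0611
```

```bash
python3 - <<'E'
from station import *
from h import *
np.set_printoptions(precision=4,suppress=True)
plan(arm.get_state(),[.4672,.0450,.21],np.radians(-77.3))
for c in ["wrist","side"]:
    f=eyes.grab_frame(c); cv2.imwrite(f"pics/d_{c}.png",f["color"][:,:,::-1])
    for n in ["square_bottle","round_bottle"]:
      for r in outline_of(n,f)[:1]:
        P,u,v=pts(f,r["region"]); top=np.percentile(P[:,2],97); m=P[:,2]>top-.006
        print(c,n,round(r["score"],2),r["extent"],round(top,4),cv2.minAreaRect((P[m][:,:2]*1000).astype(np.float32)))
E
```

```text
turn -0.0015 shift [-0.3392  0.0491  0.0429] len 0.3454 | pos [ 0.5896 -0.2751  0.2529] rpy [-3.1376 -0.0016 -1.3506] w 0.0611 F [ 0.6  0.6 -1.5] t 10.9833
wrist square_bottle 0.91 [228.3, 140.3, 289.6, 212.8] 0.1387 ((588.5927124023438, -273.2510986328125), (32.65819549560547, 32.93689727783203), 12.68093204498291)
side square_bottle 0.63 [278.2, 255.2, 321.6, 318.2] 0.1388 ((587.4237060546875, -274.6739807128906), (32.01795959472656, 31.86341667175293), 68.33899688720703)
side round_bottle 0.61 [177.4, 153.9, 206.6, 219.1] 0.1618 ((466.88385009765625, 44.06153869628906), (32.517295837402344, 32.70161437988281), 38.07542419433594)
```

View pics/d_side.png

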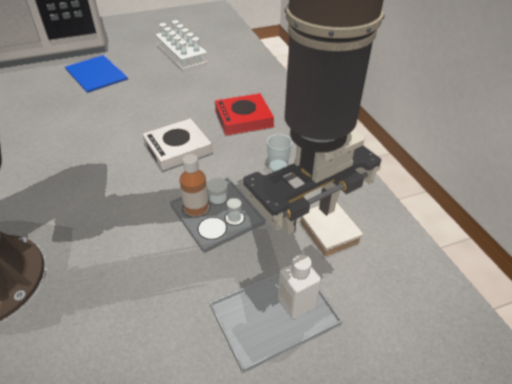

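The square bottle stands upright in the pan at side (300,287). Next is the round bottle, at side (193,187).

Emit:
{"name": "apply_moves", "arguments": {"moves": [[0.4, -0.015, 0.002, 0, 0], [0.4, -0.03, 0.0043, 0, 0], [0.4, -0.035, 0.0051, 0, 0], [0.4, -0.035, 0.0051, 0, 0], [0.4, -0.035, 0.0051, 0, 0], [0.4, -0.035, 0.0051, 0, 0], [0.4, -0.035, 0.0051, 0, 0], [0.4, -0.035, 0.0051, 0, 0], [0.4, -0.035, 0.0051, 0, 0], [0.4, -0.03, 0.0044, 0, 0], [0.4, -0.0192, 0.0028, 0.02, 0], [0.4, 0, 0, 0.022, 0]]}}

```text
t: 12.28
eef_pos: [0.4663, 0.0485, 0.2089]
ee_rot: [-3.138, 0.001, -1.347]
force: [0.8, -0.3, 0.0]
width: 0.061
```

Emit:
{"name": "apply_moves", "arguments": {"moves": [[0.5, 0, 0, 0, 0], [0.5, 0, 0, 0, 0], [0.5, 0, 0, 0, 0], [0.5, 0, 0, 0, 0]]}}

```text
t: 12.62
eef_pos: [0.4676, 0.045, 0.2091]
ee_rot: [-3.14, -0.0, -1.351]
force: [0.6, 0.5, -0.0]
width: 0.0657
```

```bash
python3 - <<'E'
from station import *
from h import *
plan(arm.get_state(),[.4672,.0450,.134],np.radians(-77.3))
E
```

```text
turn -0.0022 shift [-0.0001  0.0004  0.0751] len 0.0751 | pos [0.4676 0.045  0.2091] rpy [-3.1403e+00 -1.0000e-04 -1.3513e+00] w 0.0657 F [ 0.6  0.5 -0. ] t 12.6167
```

Emit:
{"name": "apply_moves", "arguments": {"moves": [[0.5, 0, 0, 0.02, 0], [0.5, 0, 0, 0.02, 0], [0.5, 0, 0, 0.02, 0], [0.5, 0, 0, 0.015, 0], [0.5, 0, 0, 0, 0], [0.5, 0, 0, 0, 0], [0.5, 0, 0, 0, 0], [0.5, 0, 0, 0, 0]], "newtons": 30}}

```text
t: 13.28
eef_pos: [0.4678, 0.0455, 0.1345]
ee_rot: [-3.139, 0.0, -1.351]
force: [0.0, -1.3, -0.1]
width: 0.0654
```

Emit:
{"name": "apply_moves", "arguments": {"moves": [[-1, 0, 0, 0, 0], [-1, 0, 0, 0, 0], [-1, 0, 0, 0, 0], [-1, 0, 0, 0, 0], [-1, 0, 0, 0, 0], [-1, 0, 0, 0, 0], [-1, 0, 0, 0, 0], [-1, 0, 0, 0, 0], [-1, 0, 0, 0, 0]]}}

```text
t: 14.03
eef_pos: [0.4671, 0.0454, 0.1332]
ee_rot: [-3.141, 0.0, -1.35]
force: [0.1, -0.2, 0.8]
width: 0.0331
```

Emit:
{"name": "apply_moves", "arguments": {"moves": [[-1, 0, 0, -0.005, 0], [-1, 0, 0, -0.015, 0], [-1, 0, 0, -0.025, 0], [-1, 0, 0, -0.025, 0], [-1, 0, 0, -0.015, 0], [-1, 0, 0, -0.005, 0], [-1, 0, 0, 0, 0], [-1, 0, 0, 0, 0], [-1, 0, 0, 0, 0]]}}

```text
t: 14.78
eef_pos: [0.4657, 0.045, 0.2215]
ee_rot: [3.139, -0.0, -1.351]
force: [-1.6, 0.2, -4.8]
width: 0.0333
```

```bash
python3 - <<'E'
from station import *
from h import *
plan(arm.get_state(),[.488,-.287,.22])
E
```

```text
turn -0.0 shift [0.3288 0.0507 0.0015] len 0.3327 | pos [0.4657 0.045  0.2215] rpy [ 3.1387e+00 -2.0000e-04 -1.3509e+00] w 0.0333 F [-1.6  0.2 -4.8] t 14.7833
```

Emit:
{"name": "apply_moves", "arguments": {"moves": [[-1, 0.01, 0.0015, 0, 0], [-1, 0.02, 0.0031, 0, 0], [-1, 0.03, 0.0046, 0, 0], [-1, 0.035, 0.0054, 0, 0], [-1, 0.035, 0.0054, 0, 0], [-1, 0.035, 0.0054, 0, 0], [-1, 0.035, 0.0054, 0, 0], [-1, 0.035, 0.0054, 0, 0], [-1, 0.035, 0.0054, 0, 0], [-1, 0.03, 0.0046, 0, 0], [-1, 0.02, 0.0031, 0, 0], [-1, 0.0088, 0.0014, 0, 0]]}}

```text
t: 15.78
eef_pos: [0.4881, -0.2895, 0.2212]
ee_rot: [3.139, 0.001, -1.353]
force: [-0.2, 0.6, -4.0]
width: 0.0333
```

Emit:
{"name": "apply_moves", "arguments": {"moves": [[-1, 0, 0, 0, 0], [-1, 0, 0, 0, 0], [-1, 0, 0, 0.01, 0], [-1, 0, 0, 0.02, 0], [-1, 0, 0, 0.025, 0], [-1, 0, 0, 0.02, 0], [-1, 0, 0, 0.01, 0], [-1, 0, 0, 0.003, 0], [-1, 0, 0, 0, 0], [-1, 0, 0, 0, 0], [-1, 0, 0, 0, 0]]}}

```text
t: 16.7
eef_pos: [0.4901, -0.2867, 0.1364]
ee_rot: [-3.14, -0.001, -1.35]
force: [-0.1, 0.2, -4.6]
width: 0.0336
```

```bash
python3 - <<'E'
from station import *
from h import *
plan(arm.get_state(),[.488,-.287,.1268])
f=eyes.grab_frame("side"); cv2.imwrite("pics/e_side.png",f["color"][:,:,::-1])
E
```

```text
turn -0.0 shift [-0.0002  0.0021  0.0096] len 0.0098 | pos [ 0.4901 -0.2867  0.1364] rpy [-3.1396e+00 -1.2000e-03 -1.3500e+00] w 0.0336 F [-0.1  0.2 -4.6] t 16.7
```

View pics/e_side.png

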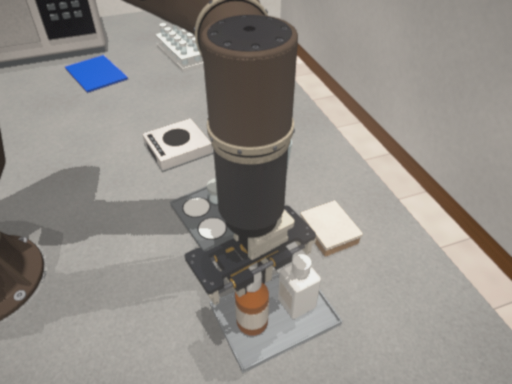

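Emit:
{"name": "apply_moves", "arguments": {"moves": [[-1, 0, 0, 0.003, 0], [-1, 0, 0, 0.002, 0], [-1, 0, 0, 0.001, 0], [-1, 0, 0, 0.001, 0], [-1, 0, 0, 0.001, 0], [-1, 0, 0, 0, 0], [-1, 0, 0, 0, 0]]}}

```text
t: 17.33
eef_pos: [0.4891, -0.2867, 0.127]
ee_rot: [3.141, 0.0, -1.351]
force: [-0.1, -0.2, -4.0]
width: 0.0334
```

Emit:
{"name": "apply_moves", "arguments": {"moves": [[-1, 0, 0, 0.001, 0], [-1, 0, 0, 0, 0], [-1, 0, 0, 0, 0]]}}

```text
t: 17.58
eef_pos: [0.4893, -0.2867, 0.1262]
ee_rot: [-3.141, -0.0, -1.351]
force: [0.9, -0.1, -3.0]
width: 0.0333
```

Emit:
{"name": "apply_moves", "arguments": {"moves": [[-1, 0, 0, 0.001, 0], [-1, 0, 0, 0, 0], [-1, 0, 0, 0, 0]]}}

```text
t: 17.83
eef_pos: [0.4897, -0.287, 0.1261]
ee_rot: [-3.141, -0.001, -1.35]
force: [-0.4, 1.2, 5.2]
width: 0.0335
```

Emit:
{"name": "apply_moves", "arguments": {"moves": [[0.3, 0, 0, 0, 0], [0.3, 0, 0, 0, 0], [0.3, 0, 0, 0, 0], [0.3, 0, 0, 0, 0], [0.3, 0, 0, 0, 0], [0.3, 0, 0, -0.01, 0], [0.3, 0, 0, -0.03, 0], [0.3, 0, 0, -0.04, 0], [0.3, 0, 0, -0.03, 0], [0.3, 0, 0, -0.02, 0], [0.3, 0, 0, 0, 0], [0.3, 0, 0, 0, 0]]}}

```text
t: 18.83
eef_pos: [0.4897, -0.2868, 0.2571]
ee_rot: [-3.138, -0.001, -1.351]
force: [0.5, 0.1, -0.9]
width: 0.0569
```

```bash
python3 - <<'E'
from station import *
from h import *
plan(arm.get_state(),[.51,-.01,.24])
E
```

```text
turn -0.0 shift [-0.2657 -0.0802  0.0171] len 0.278 | pos [ 0.4897 -0.2868  0.2571] rpy [-3.1384e+00 -1.4000e-03 -1.3506e+00] w 0.0569 F [ 0.5  0.1 -0.9] t 18.8333
```

Emit:
{"name": "apply_moves", "arguments": {"moves": [[0.3, -0.015, -0.004, 0, 0], [0.3, -0.03, -0.008, -0.002, 0], [0.3, -0.035, -0.01, -0.002, 0], [0.3, -0.035, -0.01, -0.002, 0], [0.3, -0.035, -0.01, -0.002, 0], [0.3, -0.035, -0.01, -0.002, 0], [0.3, -0.035, -0.01, -0.002, 0], [0.3, -0.03, -0.01, -0.002, 0], [0.3, -0.03, -0.008, -0.002, 0], [0.3, -0.02, 0, -0.002, 0]]}}

```text
t: 19.67
eef_pos: [0.5015, 0.026, 0.2721]
ee_rot: [3.14, -0.0, -1.349]
force: [0.4, -0.1, 0.7]
width: 0.0569
```

Emit:
{"name": "apply_moves", "arguments": {"moves": [[0.5, 0, 0, 0, 0], [0.5, 0, 0, 0, 0], [0.5, 0, 0, 0, 0], [0.5, 0, 0, 0, 0]]}}

```text
t: 20.0
eef_pos: [0.5014, 0.0229, 0.2726]
ee_rot: [3.141, -0.0, -1.351]
force: [0.7, 0.2, -0.1]
width: 0.0654
```

```bash
python3 - <<'E'
from station import *
from h import *
np.set_printoptions(precision=4,suppress=True)
plan(arm.get_state(),[.5256,.0577,.10])
for c in ["wrist","scene"]:
    f=eyes.grab_frame(c); cv2.imwrite(f"pics/f_{c}.png",f["color"][:,:,::-1])
    np.savez(f"f_{c}.npz",**f)
    for n in ["square_bottle","round_bottle","wide_jar","slim_jar","stock_tray","loader"]:
      for r in outline_of(n,f)[:2]:
        P,u,v=pts(f,r["region"]); top=np.percentile(P[:,2],97); m=P[:,2]>top-.006
        print(c,n,round(r["score"],2),r["extent"],round(top,4),cv2.minAreaRect((P[m][:,:2]*1000).astype(np.float32)))
E
```

```text
turn -0.0 shift [-0.0287 -0.0312  0.1726] len 0.1777 | pos [0.5014 0.0229 0.2726] rpy [ 3.1405 -0.0002 -1.3513] w 0.0654 F [ 0.7  0.2 -0.1] t 20.0
wrist round_bottle 0.62 [214.4, 108.5, 244.3, 138.7] 0.0605 ((542.938232421875, -18.61111831665039), (31.665855407714844, 31.845741271972656), 40.243656158447266)
wrist wide_jar 0.92 [209.1, 162.7, 250.9, 209.1] 0.0542 ((525.5280151367188, 58.930538177490234), (48.62575149536133, 48.78373718261719), 8.374921798706055)
wrist wide_jar 0.57 [96.2, 119.8, 149.1, 156.2] 0.0442 ((666.839111328125, 31.510053634643555), (49.74028778076172, 47.323333740234375), 13.420402526855469)
wrist slim_jar 0.82 [214.3, 104.1, 244.5, 136.5] 0.0605 ((542.9849853515625, -18.309314727783203), (32.001461029052734, 31.468643188476562), 32.74176025390625)
wrist slim_jar 0.68 [179.4, 300.0, 286.0, 333.5] 0.0437 ((510.6273498535156, 138.2669219970703), (147.5348358154297, 273.2032165527344), 12.493391990661621)
wrist stock_tray 0.81 [184.5, 80.4, 320.7, 214.7] 0.0145 ((508.9613952636719, 15.239410400390625), (164.4496307373047, 175.32147216796875), 12.505754470825195)
[... 1054 characters left out ...]
1543), (29.11348533630371, 27.68250274658203), 14.718503952026367)
scene stock_tray 0.71 [166.5, 166.1, 260.3, 218.5] 0.016 ((508.09014892578125, 14.129791259765625), (166.7589111328125, 178.4363250732422), 12.500109672546387)
scene stock_tray 0.51 [239.0, 128.1, 303.4, 163.4] 0.0459 ((478.7444152832031, 294.2492980957031), (146.55203247070312, 137.3907928466797), 10.606646537780762)
scene loader 0.68 [236.4, 124.1, 303.5, 165.5] 0.0459 ((478.8128356933594, 294.2620849609375), (146.41290283203125, 137.3907928466797), 10.606646537780762)
scene loader 0.68 [207.3, 177.2, 218.1, 203.8] 0.0616 ((543.1143798828125, -19.33066749572754), (31.435956954956055, 30.646955490112305), 2.9584341049194336)
```

View pics/f_wrist.png

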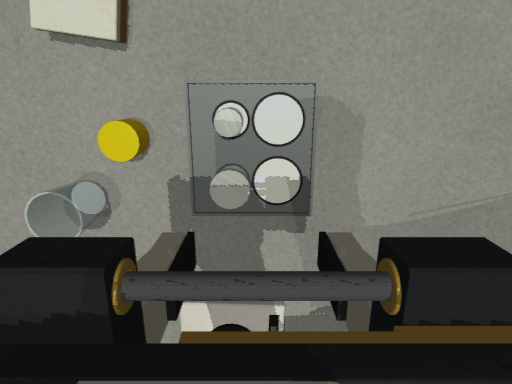

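View pics/f_scene.png

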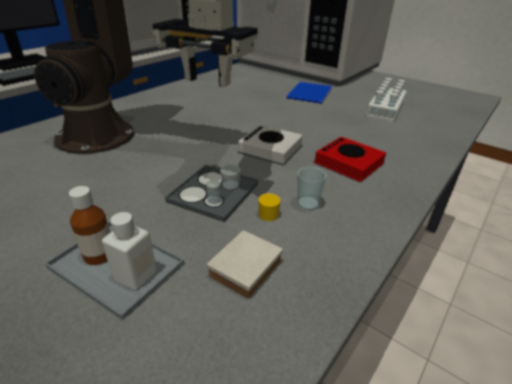

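Both bottles stand in the pan, and the tray shows empty large marks at wrist (278,119) and (277,181). The wide jar lid is at (230,187). Next I grasp the jar.

Emit:
{"name": "apply_moves", "arguments": {"moves": [[0.7, -0.007, -0.008, 0.02, 0], [0.7, -0.0075, -0.008, 0.035, 0], [0.7, -0.0075, -0.008, 0.035, 0], [0.7, -0.0067, -0.0077, 0.035, 0], [0.7, 0, 0, 0.025, 0], [0.7, 0, 0, 0.015, 0], [0.7, 0, 0, 0.005, 0], [0.7, 0, 0, 0, 0], [0.7, 0, 0, 0, 0], [0.7, 0, 0, 0, 0]], "newtons": 20}}

```text
t: 21.53
eef_pos: [0.5273, 0.0589, 0.1045]
ee_rot: [-3.139, 0.0, -1.35]
force: [0.6, -0.6, 0.5]
width: 0.0745
```

```bash
python3 - <<'E'
from station import *
from h import *
plan(arm.get_state(),[.526,.0578,.028])
f=eyes.grab_frame("scene"); cv2.imwrite("pics/g.png",cv2.resize(f["color"][80:240,130:330,::-1],None,fx=4,fy=4))
E
```

```text
turn -0.0 shift [0.0007 0.0015 0.0765] len 0.0765 | pos [0.5273 0.0589 0.1045] rpy [-3.1392e+00  3.0000e-04 -1.3504e+00] w 0.0745 F [ 0.6 -0.6  0.5] t 21.5333
```

View pics/g.png

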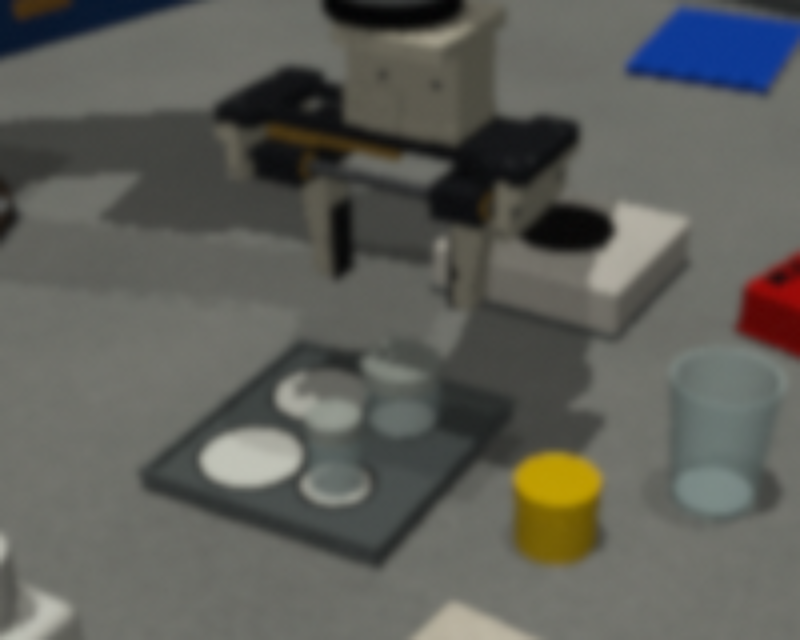

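The fingers straddle the jar at crop (400,390), with one on each side. I'm going down.

Emit:
{"name": "apply_moves", "arguments": {"moves": [[0.7, 0.0005, 0.001, 0.02, 0], [0.7, 0, 0, 0.02, 0], [0.7, 0, 0, 0.02, 0], [0.7, 0, 0, 0.01, 0], [0.7, 0, 0, 0.006, 0], [0.7, 0, 0, 0, 0], [0.7, 0, 0, 0, 0], [0.7, 0, 0, 0, 0]]}}

```text
t: 22.25
eef_pos: [0.5263, 0.0582, 0.0282]
ee_rot: [-3.14, 0.0, -1.35]
force: [0.1, -0.9, 1.5]
width: 0.0749
```

Emit:
{"name": "apply_moves", "arguments": {"moves": [[-1, 0, 0, 0, 0], [-1, 0, 0, 0, 0], [-1, 0, 0, 0, 0], [-1, 0, 0, 0, 0], [-1, 0, 0, 0, 0], [-1, 0, 0, 0, 0], [-1, 0, 0, 0, 0], [-1, 0, 0, 0, 0]]}}

```text
t: 22.92
eef_pos: [0.5258, 0.0579, 0.0274]
ee_rot: [-3.141, 0.0, -1.35]
force: [0.1, 0.2, 4.4]
width: 0.0495
```

Emit:
{"name": "apply_moves", "arguments": {"moves": [[-1, 0, 0, -0.005, 0], [-1, 0, 0, -0.015, 0], [-1, 0, 0, -0.025, 0], [-1, 0, 0, -0.025, 0], [-1, 0, 0, -0.025, 0], [-1, 0, 0, -0.005, 0], [-1, 0, 0, 0, 0], [-1, 0, 0, 0, 0], [-1, 0, 0, 0, 0]]}}

```text
t: 23.67
eef_pos: [0.5245, 0.0575, 0.1258]
ee_rot: [3.139, -0.0, -1.351]
force: [1.1, 0.1, -2.3]
width: 0.0492
```

```bash
python3 - <<'E'
from station import *
from h import *
np.set_printoptions(precision=4,suppress=True)
plan(arm.get_state(),[.4775,.2925,.12])
# pad centre: dark pixels at z .038-.05 near loader
for c in ["scene","side"]:
    f=eyes.grab_frame(c); P,u,v=pts(f); col=f["color"][v,u].max(1)
    m=(np.abs(P[:,2]-.045)<.008)&(np.hypot(P[:,0]-.4775,P[:,1]-.2925)<.05)&(col<60)
    cc=cv2.minEnclosingCircle((P[m][:,:2]*1000).astype(np.float32)); print(c,m.sum(),cc,np.median(P[m],0))
    cv2.imwrite(f"pics/h_{c}.png",f["color"][:,:,::-1])
E
```

```text
turn -0.0 shift [-0.2396 -0.0054  0.0058] len 0.2397 | pos [0.5245 0.0575 0.1258] rpy [ 3.1393 -0.0001 -1.351 ] w 0.0492 F [ 1.1  0.1 -2.3] t 23.6667
scene 232 ((479.1701965332031, 291.9653015136719), 37.099178314208984) [0.4811 0.2879 0.0451]
side 8 ((446.1591796875, 287.87872314453125), 10.345420837402344) [0.4466 0.2881 0.0445]
```

View pics/h_scene.png

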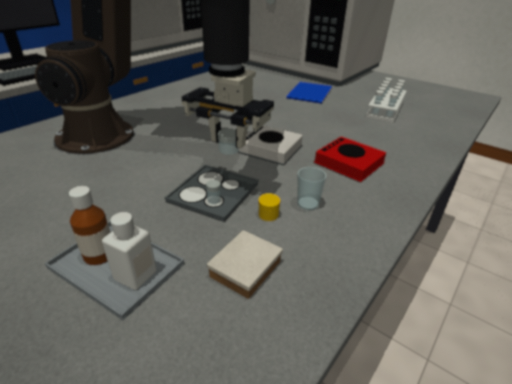

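The jar is held at scene (229,135), and its small mark at (231,184) is now empty. I'll carry it to the white loader, with its pad at (271,137).

Emit:
{"name": "apply_moves", "arguments": {"moves": [[-1, -0.008, 0, 0, 0], [-1, -0.018, -0.0005, 0, 0], [-1, -0.026, -0.0006, 0, 0], [-1, -0.028, -0.0006, 0, 0], [-1, -0.028, -0.0006, 0, 0], [-1, -0.028, -0.0006, 0, 0], [-1, -0.028, -0.0006, 0, 0], [-1, -0.028, -0.0006, 0, 0], [-1, -0.022, -0.0006, 0, 0], [-1, -0.015, -0.0006, 0, 0], [-1, -0.0085, -0.0004, 0, 0], [-1, 0, 0, 0, 0]]}}

```text
t: 24.77
eef_pos: [0.4788, 0.2921, 0.1265]
ee_rot: [3.141, -0.0, -1.349]
force: [0.8, -0.5, -1.7]
width: 0.0496
```

Emit:
{"name": "apply_moves", "arguments": {"moves": [[-1, 0, 0, 0, 0], [-1, 0, 0, 0.01, 0], [-1, 0, 0, 0.02, 0], [-1, 0, 0, 0.015, 0], [-1, 0, 0, 0.008, 0], [-1, 0, 0, 0, 0], [-1, 0, 0, 0, 0], [-1, 0, 0, 0, 0]]}}

```text
t: 25.43
eef_pos: [0.4798, 0.2908, 0.0747]
ee_rot: [-3.141, 0.0, -1.351]
force: [-0.5, -0.1, -0.8]
width: 0.0494
```

```bash
python3 - <<'E'
from station import *
from h import *
np.set_printoptions(precision=4,suppress=True)
plan(arm.get_state(),[.478,.291,.0625])
for c in ["scene","side"]:
    f=eyes.grab_frame(c); cv2.imwrite(f"pics/i_{c}.png",cv2.resize(f["color"][60:220,100:330,::-1],None,fx=3.4,fy=3.4,interpolation=cv2.INTER_CUBIC))
E
```

```text
turn -0.0 shift [-0.0005  0.0017  0.0122] len 0.0124 | pos [0.4798 0.2908 0.0747] rpy [-3.1407  0.0003 -1.3509] w 0.0494 F [-0.5 -0.1 -0.8] t 25.4333
```

View pics/i_scene.png

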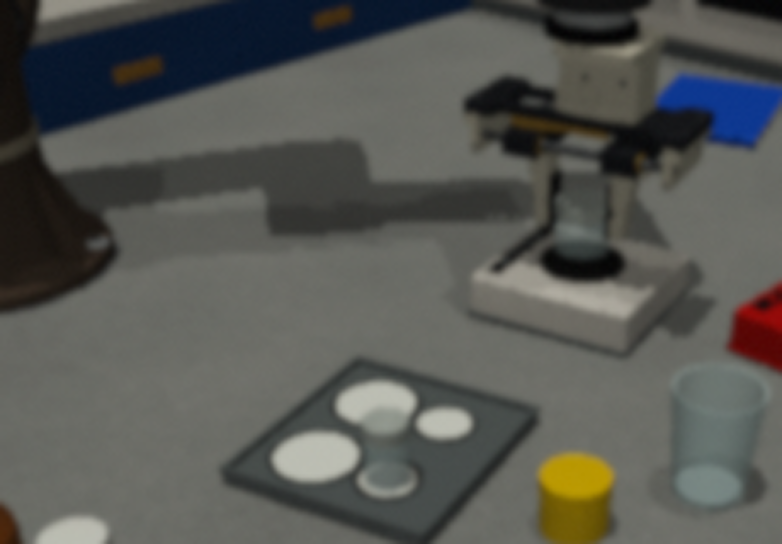

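View pics/i_side.png

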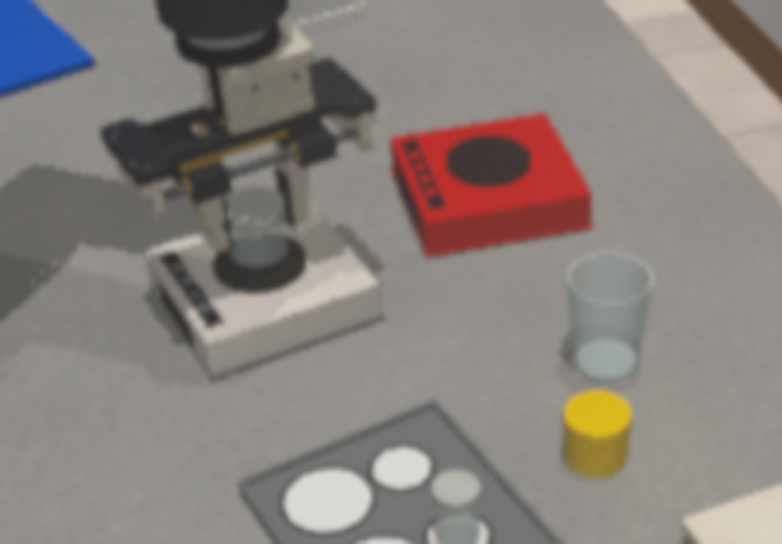

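The jar hangs upright over the middle of the white loader's pad: scene crop (583,230) and side crop (258,240). I'll lower it gently.

Emit:
{"name": "apply_moves", "arguments": {"moves": [[-1, 0, 0.0015, 0.005, 0], [-1, 0, 0, 0.003, 0], [-1, 0, 0, 0.002, 0], [-1, 0, 0, 0.001, 0], [-1, 0, 0, 0, 0], [-1, 0, 0, 0, 0]]}}

```text
t: 26.03
eef_pos: [0.4777, 0.2905, 0.063]
ee_rot: [3.141, -0.0, -1.35]
force: [0.7, -0.2, -1.5]
width: 0.0494
```

Emit:
{"name": "apply_moves", "arguments": {"moves": [[-1, 0, 0, 0.001, 0], [-1, 0, 0, 0, 0], [-1, 0, 0, 0, 0]]}}

```text
t: 26.28
eef_pos: [0.4778, 0.2907, 0.0624]
ee_rot: [-3.141, 0.0, -1.35]
force: [-0.6, -0.4, 1.7]
width: 0.0493
```

Emit:
{"name": "apply_moves", "arguments": {"moves": [[-1, 0, 0, 0.0006, 0], [-1, 0, 0, 0, 0], [-1, 0, 0, 0, 0]]}}

```text
t: 26.53
eef_pos: [0.4779, 0.2907, 0.0623]
ee_rot: [-3.141, 0.0, -1.35]
force: [-2.5, -0.8, 7.1]
width: 0.0491
```

Emit:
{"name": "apply_moves", "arguments": {"moves": [[0.7, 0, 0, 0, 0], [0.7, 0, 0, 0, 0], [0.7, 0, 0, 0, 0], [0.7, 0, 0, 0, 0], [0.7, 0, 0, 0, 0], [0.7, 0, 0, -0.01, 0], [0.7, 0, 0, -0.03, 0], [0.7, 0, 0, -0.04, 0], [0.7, 0, 0, -0.04, 0], [0.7, 0, 0, -0.04, 0], [0.7, 0, 0, -0.03, 0], [0.7, 0, 0, 0, 0]]}}

```text
t: 27.53
eef_pos: [0.4803, 0.2922, 0.26]
ee_rot: [-3.131, 0.005, -1.35]
force: [1.3, 0.3, 0.4]
width: 0.0744
```

```bash
python3 - <<'E'
from station import *
from h import *
np.set_printoptions(precision=4,suppress=True)
plan(arm.get_state(),[.4895,-.2867,.25])
for c in ["scene","side"]:
    f=eyes.grab_frame(c); cv2.imwrite(f"pics/j_{c}.png",cv2.resize(f["color"][60:220,100:330,::-1],None,fx=3.4,fy=3.4,interpolation=cv2.INTER_CUBIC))
    for n in ["wide_jar","round_bottle","square_bottle"]:
      for r in outline_of(n,f)[:3]:
        P,u,v=pts(f,r["region"]); top=np.percentile(P[:,2],97); m=P[:,2]>top-.006
        print(c,n,round(r["score"],2),r["extent"],round(top,4),cv2.minAreaRect((P[m][:,:2]*1000).astype(np.float32)))
    # marks: bright pixels on tray floor
    P,u,v=pts(f); R=np.array([[.9763,.2164],[-.2164,.9763]]); q=(P[:,:2]-[.509,.0135])@R.T
    col=f["color"][v,u].min(1)
    for y in (-.04,.04):
      for x in (-.034,.026):
        m=(np.hypot(q[:,0]-x,q[:,1]-y)<.05)&(col>135)&(np.abs(P[:,2]-.01)<.006)&(np.abs(q[:,0]-x)<.04)&(np.abs(q[:,1]-y)<.04)
        if x<0: m&=q[:,0]<.002
        else: m&=q[:,0]>.001
        if m.sum()>10: print(c,"mark",x,y,m.sum(),cv2.minEnclosingCircle((P[m][:,:2]*1000).astype(np.float32)),P[m].mean(0))
E
```

```text
turn -0.0 shift [0.5669 0.118  0.01  ] len 0.5791 | pos [0.4803 0.2922 0.26  ] rpy [-3.1309  0.0053 -1.3497] w 0.0744 F [1.3 0.3 0.4] t 27.5333
scene wide_jar 0.78 [258.8, 192.0, 279.1, 218.6] 0.0458 ((668.3116455078125, 31.476076126098633), (44.37480163574219, 49.06473922729492), 12.037049293518066)
scene wide_jar 0.77 [262.0, 116.7, 277.9, 137.1] 0.0902 ((479.0573425292969, 289.6676330566406), (43.67296600341797, 49.31339645385742), 7.723933696746826)
scene round_bottle 0.85 [70.8, 184.0, 109.4, 267.3] 0.1558 ((491.50286865234375, -285.36260986328125), (31.676523208618164, 31.970592498779297), 43.73408508300781)
scene square_bottle 0.85 [104.7, 212.1, 159.8, 289.2] 0.1397 ((591.1693725585938, -273.0845947265625), (29.50383949279785, 31.460599899291992), 50.992881774902344)
scene square_bottle 0.37 [294.2, 165.0, 323.9, 215.4] 0.0853 ((714.3499755859375, 126.81839752197266), (63.74535369873047, 63.645896911621094), 42.56138229370117)
scene mark -0.034 -0.04 264 ((485.1387939453125, -31.466732025146484), 30.460805892944336) [ 0.486  -0.0325  0.0114]
scene mark -0.034 0.04 165 ((467.9
[... 568 characters left out ...]
89245605469, -287.1933898925781), (32.63931655883789, 33.096073150634766), 19.838056564331055)
side square_bottle 0.6 [279.4, 257.1, 321.0, 320.2] 0.1389 ((587.1336669921875, -275.1129455566406), (32.4195442199707, 31.723094940185547), 64.29436492919922)
side mark -0.034 -0.04 447 ((483.382568359375, -31.098501205444336), 32.684329986572266) [ 0.4847 -0.0323  0.0101]
side mark 0.026 -0.04 75 ((543.308837890625, -19.994930267333984), 20.92123794555664) [ 0.542  -0.0274  0.0107]
side mark -0.034 0.04 389 ((466.56951904296875, 46.535484313964844), 33.01525115966797) [0.4672 0.0461 0.01  ]
side mark 0.026 0.04 179 ((538.5708618164062, 57.51895523071289), 32.97271728515625) [0.5273 0.0588 0.0098]
```

View pics/j_side.png

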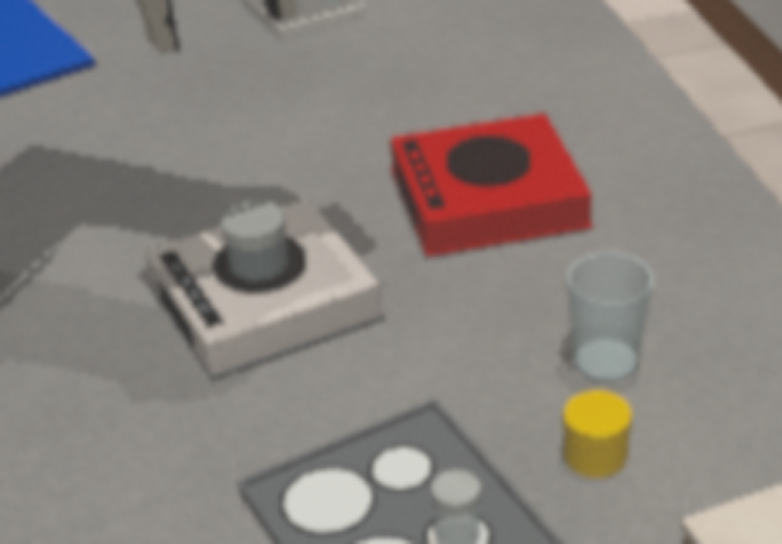

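The jar stands on the black pad at side crop (255,243), top at 0.090, within 3 mm of the pad centre. Now the bottles go back, the round one first.

Emit:
{"name": "apply_moves", "arguments": {"moves": [[0.7, 0.018, 0.004, 0, 0], [0.7, 0.03, 0.006, 0, 0], [0.7, 0.036, 0.0075, 0, 0], [0.7, 0.036, 0.0075, 0, 0], [0.7, 0.036, 0.0075, 0, 0], [0.7, 0.036, 0.0075, 0, 0], [0.7, 0.036, 0.0075, 0, 0], [0.7, 0.036, 0.0075, 0, 0], [0.7, 0.036, 0.0075, 0, 0], [0.7, 0.036, 0.0075, 0, 0], [0.7, 0.036, 0.0075, 0, 0]]}}

```text
t: 28.85
eef_pos: [0.4824, -0.0916, 0.2512]
ee_rot: [3.141, -0.0, -1.35]
force: [0.6, 0.0, -0.3]
width: 0.0743
```

Emit:
{"name": "apply_moves", "arguments": {"moves": [[0.3, 0.036, 0.0075, 0, 0], [0.3, 0.036, 0.0075, 0, 0], [0.3, 0.036, 0.0075, 0, 0], [0.3, 0.036, 0.0075, 0, 0], [0.3, 0.03, 0.007, 0, 0], [0.3, 0.021, 0.0035, 0, 0], [0.3, 0, 0, 0, 0], [0.3, 0, 0, 0, 0], [0.3, 0, 0, 0, 0], [0.3, 0, 0, 0, 0]]}}

```text
t: 29.68
eef_pos: [0.4862, -0.288, 0.2513]
ee_rot: [3.141, 0.0, -1.35]
force: [0.3, 0.5, -0.8]
width: 0.0569
```

```bash
python3 - <<'E'
from station import *
from h import *
plan(arm.get_state(),[.4895,-.2868,.1265])
E
```

```text
turn -0.0 shift [-0.0005 -0.0035  0.1248] len 0.1249 | pos [ 0.4862 -0.288   0.2513] rpy [ 3.1413e+00  2.0000e-04 -1.3500e+00] w 0.0569 F [ 0.3  0.5 -0.8] t 29.6833
```

Emit:
{"name": "apply_moves", "arguments": {"moves": [[0.3, 0, -0.0035, 0.02, 0], [0.3, 0, 0, 0.03, 0], [0.3, 0, 0, 0.03, 0], [0.3, 0, 0, 0.025, 0], [0.3, 0, 0, 0.014, 0], [0.3, 0, 0, 0.005, 0], [0.3, 0, 0, 0, 0], [0.3, 0, 0, 0, 0], [0.3, 0, 0, 0, 0], [0.3, 0, 0, 0, 0]], "newtons": 30}}

```text
t: 30.52
eef_pos: [0.4907, -0.2879, 0.1289]
ee_rot: [-3.139, -0.001, -1.35]
force: [-0.5, 0.6, 0.1]
width: 0.0571
```

Emit:
{"name": "apply_moves", "arguments": {"moves": [[-1, 0, 0, 0, 0], [-1, 0, 0, 0, 0], [-1, 0, 0, 0, 0], [-1, 0, 0, 0, 0], [-1, 0, 0, 0, 0], [-1, 0, 0, 0, 0], [-1, 0, 0, 0, 0], [-1, 0, 0, 0, 0]]}}

```text
t: 31.18
eef_pos: [0.49, -0.2879, 0.1276]
ee_rot: [-3.141, -0.0, -1.351]
force: [0.9, 1.0, 1.4]
width: 0.033
```

Emit:
{"name": "apply_moves", "arguments": {"moves": [[-1, 0, 0, -0.005, 0], [-1, 0, 0, -0.015, 0], [-1, 0, 0, -0.025, 0], [-1, 0, 0, -0.025, 0], [-1, 0, 0, -0.02, 0], [-1, 0, 0, -0.01, 0], [-1, 0, 0, 0, 0], [-1, 0, 0, 0, 0], [-1, 0, 0, 0, 0]]}}

```text
t: 31.93
eef_pos: [0.4888, -0.2873, 0.2256]
ee_rot: [3.139, 0.002, -1.351]
force: [0.0, 1.0, -4.4]
width: 0.0333
```

```bash
python3 - <<'E'
from station import *
from h import *
plan(arm.get_state(),[.4671,.0454,.22])
E
```

```text
turn -0.0 shift [-0.3294 -0.0514  0.0056] len 0.3334 | pos [ 0.4888 -0.2873  0.2256] rpy [ 3.1393e+00  1.9000e-03 -1.3509e+00] w 0.0333 F [ 0.   1.  -4.4] t 31.9333
```

Emit:
{"name": "apply_moves", "arguments": {"moves": [[-1, -0.01, -0.0015, 0, 0], [-1, -0.02, -0.0031, 0, 0], [-1, -0.03, -0.0047, 0, 0], [-1, -0.035, -0.0055, 0, 0], [-1, -0.035, -0.0055, 0, 0], [-1, -0.035, -0.0055, 0, 0], [-1, -0.035, -0.0055, 0, 0], [-1, -0.035, -0.0055, 0, 0], [-1, -0.035, -0.0055, 0, 0], [-1, -0.03, -0.0047, 0, 0], [-1, -0.02, -0.0032, 0, 0], [-1, -0.0085, -0.0012, 0, 0]]}}

```text
t: 32.93
eef_pos: [0.4672, 0.0465, 0.2264]
ee_rot: [3.14, 0.0, -1.348]
force: [-0.1, -1.3, -3.8]
width: 0.0332
```

Emit:
{"name": "apply_moves", "arguments": {"moves": [[-1, 0, 0, 0, 0], [-1, 0, 0, 0, 0], [-1, 0, 0, 0.01, 0], [-1, 0, 0, 0.02, 0], [-1, 0, 0, 0.025, 0], [-1, 0, 0, 0.02, 0], [-1, 0, 0, 0.006, 0], [-1, 0, 0, 0, 0], [-1, 0, 0, 0, 0], [-1, 0, 0, 0, 0], [-1, 0, 0, 0, 0]]}}

```text
t: 33.85
eef_pos: [0.4691, 0.0441, 0.1477]
ee_rot: [-3.139, 0.0, -1.351]
force: [-0.4, -0.1, -4.6]
width: 0.0337
```

```bash
python3 - <<'E'
from station import *
from h import *
plan(arm.get_state(),[.4671,.0447,.135])
f=eyes.grab_frame("side"); cv2.imwrite("pics/k_side.png",cv2.resize(f["color"][110:270,130:330,::-1],None,fx=4,fy=3.75,interpolation=cv2.INTER_CUBIC))
E
```

```text
turn -0.0 shift [-0.001   0.0018  0.0127] len 0.0128 | pos [0.4691 0.0441 0.1477] rpy [-3.1393e+00  4.0000e-04 -1.3508e+00] w 0.0337 F [-0.4 -0.1 -4.6] t 33.85
```

View pics/k_side.png

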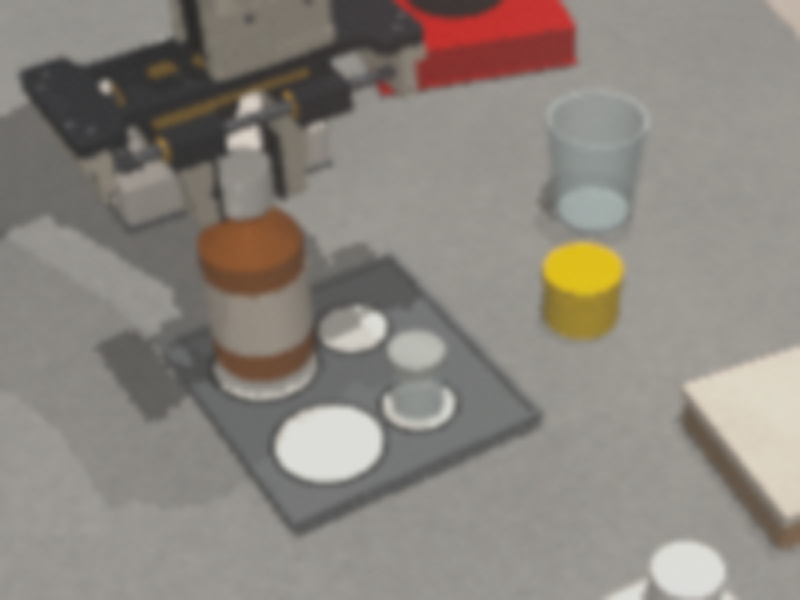

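Emit:
{"name": "apply_moves", "arguments": {"moves": [[-1, -0.0005, 0.001, 0.005, 0], [-1, 0, 0, 0.003, 0], [-1, 0, 0, 0.001, 0], [-1, 0, 0, 0, 0], [-1, 0, 0, 0, 0], [-1, 0, 0, 0, 0], [-1, 0, 0, 0, 0]]}}

```text
t: 34.48
eef_pos: [0.4672, 0.0443, 0.1375]
ee_rot: [-3.141, -0.0, -1.351]
force: [-0.7, 0.4, -3.2]
width: 0.0338
```

```bash
python3 - <<'E'
from station import *
from h import *
plan(arm.get_state(),[.4671,.0447,.135])
E
```

```text
turn -0.0 shift [-0.0004  0.      0.0025] len 0.0026 | pos [0.4672 0.0443 0.1375] rpy [-3.1415 -0.     -1.3505] w 0.0338 F [-0.7  0.4 -3.2] t 34.4833
```

Emit:
{"name": "apply_moves", "arguments": {"moves": [[-1, -0.0004, 0, 0.001, 0], [-1, 0, 0, 0.001, 0], [-1, 0, 0, 0, 0], [-1, 0, 0, 0, 0]]}}

```text
t: 34.82
eef_pos: [0.467, 0.0446, 0.1354]
ee_rot: [3.141, -0.0, -1.351]
force: [-0.1, -0.6, -3.1]
width: 0.0333
```

Emit:
{"name": "apply_moves", "arguments": {"moves": [[-1, 0, 0, 0.001, 0], [-1, 0, 0, 0, 0], [-1, 0, 0, 0, 0]]}}

```text
t: 35.07
eef_pos: [0.4672, 0.0447, 0.1346]
ee_rot: [-3.141, -0.0, -1.351]
force: [-0.7, -0.3, -2.4]
width: 0.0333
```

Emit:
{"name": "apply_moves", "arguments": {"moves": [[-1, 0, 0, 0.001, 0], [-1, 0, 0, 0, 0], [-1, 0, 0, 0, 0]]}}

```text
t: 35.32
eef_pos: [0.4675, 0.0447, 0.1345]
ee_rot: [-3.14, -0.0, -1.35]
force: [-4.1, 0.6, 7.4]
width: 0.0333
```

Contact is confirmed, so I release.

Emit:
{"name": "apply_moves", "arguments": {"moves": [[0.3, 0, 0, 0, 0], [0.3, 0, 0, 0, 0], [0.3, 0, 0, 0, 0], [0.3, 0, 0, 0, 0], [0.3, 0, 0, 0, 0], [0.3, 0, 0, -0.01, 0], [0.3, 0, 0, -0.03, 0], [0.3, 0, 0, -0.04, 0], [0.3, 0, 0, -0.03, 0], [0.3, 0, 0, -0.01, 0], [0.3, 0, 0, 0, 0], [0.3, 0, 0, 0, 0]]}}

```text
t: 36.32
eef_pos: [0.467, 0.0448, 0.2534]
ee_rot: [-3.141, 0.001, -1.351]
force: [0.1, -0.0, -1.2]
width: 0.0571
```

```bash
cat > chk.py <<'E'
from station import *
from h import *
import sys
def chk(tag,cams=("scene","side"),names=("round_bottle","square_bottle","wide_jar","slim_jar")):
  for c in cams:
    f=eyes.grab_frame(c); cv2.imwrite(f"pics/{tag}_{c}.png",f["color"][:,:,::-1])
    for n in names:
      for r in outline_of(n,f)[:2]:
        P,u,v=pts(f,r["region"]); top=np.percentile(P[:,2],97); m=P[:,2]>top-.006
        a=cv2.minAreaRect((P[m][:,:2]*1000).astype(np.float32))
        print(c,n,round(r["score"],2),r["extent"],round(top,4),np.round(a[0],1),np.round(a[1],1))
E
python3 - <<'E'
from chk import *
plan(arm.get_state(),[.5892,-.2751,.25])
chk("l",names=("round_bottle","square_bottle"))
E
```

```text
turn -0.0 shift [ 0.3389 -0.0494  0.0034] len 0.3425 | pos [0.467  0.0448 0.2534] rpy [-3.1408e+00  7.0000e-04 -1.3507e+00] w 0.0571 F [ 0.1 -0.  -1.2] t 36.3167
scene round_bottle 0.59 [197.3, 119.2, 220.0, 184.4] 0.1624 [466.9  44.6] [29.9 32.7]
scene square_bottle 0.79 [103.4, 209.0, 156.5, 292.2] 0.1398 [ 589.1 -273.2] [31.8 32.9]
side round_bottle 0.91 [178.4, 155.6, 208.1, 215.8] 0.1616 [465.7  44.3] [31.4 31.2]
side square_bottle 0.69 [277.6, 258.1, 323.5, 318.9] 0.1388 [ 587.1 -274.9] [33.  31.8]
```

View pics/l_side.png

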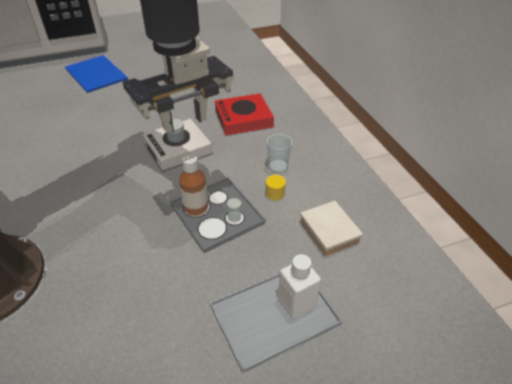

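The round bottle is back on its mark at side (194,190), within about 1 mm of its start. Next is the square bottle at (300,287).

Emit:
{"name": "apply_moves", "arguments": {"moves": [[0.3, 0.015, -0.0022, 0, 0], [0.3, 0.03, -0.0043, 0, 0], [0.3, 0.035, -0.0051, 0, 0], [0.3, 0.035, -0.0051, 0, 0], [0.3, 0.035, -0.0051, 0, 0], [0.3, 0.035, -0.0051, 0, 0], [0.3, 0.035, -0.0051, 0, 0], [0.3, 0.035, -0.0051, 0, 0], [0.3, 0.035, -0.0051, 0, 0], [0.3, 0.03, -0.0044, 0, 0], [0.3, 0.0189, -0.0028, 0, 0], [0.3, 0, 0, 0, 0]]}}

```text
t: 37.62
eef_pos: [0.5897, -0.2786, 0.2513]
ee_rot: [3.139, 0.0, -1.354]
force: [-0.4, 1.0, 0.4]
width: 0.0566
```

Emit:
{"name": "apply_moves", "arguments": {"moves": [[0.3, 0, 0, 0.01, 0], [0.3, 0, 0, 0.03, 0], [0.3, 0, 0, 0.03, 0], [0.3, 0, 0, 0, 0], [0.3, 0, 0, 0, 0], [0.3, 0, 0, 0, 0], [0.3, 0, 0, 0, 0]], "newtons": 25}}

```text
t: 38.2
eef_pos: [0.5904, -0.2752, 0.1857]
ee_rot: [-3.139, -0.002, -1.35]
force: [0.8, -0.3, 0.2]
width: 0.0572
```

```bash
python3 - <<'E'
from station import *
from h import *
plan(arm.get_state(),[.5892,-.2751,.112])
E
```

```text
turn -0.0 shift [-0.0003  0.0012  0.0737] len 0.0737 | pos [ 0.5904 -0.2752  0.1857] rpy [-3.1389e+00 -1.7000e-03 -1.3496e+00] w 0.0572 F [ 0.8 -0.3  0.2] t 38.2
```

Emit:
{"name": "apply_moves", "arguments": {"moves": [[0.3, 0, 0, 0.02, 0], [0.3, 0, 0, 0.025, 0], [0.3, 0, 0, 0.02, 0], [0.3, 0, 0, 0.006, 0], [0.3, 0, 0, 0, 0], [0.3, 0, 0, 0, 0], [0.3, 0, 0, 0, 0], [0.3, 0, 0, 0, 0]]}}

```text
t: 38.87
eef_pos: [0.5903, -0.2755, 0.1143]
ee_rot: [-3.139, -0.001, -1.35]
force: [-0.7, -0.2, 0.4]
width: 0.0573
```

Emit:
{"name": "apply_moves", "arguments": {"moves": [[-1, 0, 0, 0, 0], [-1, 0, 0, 0, 0], [-1, 0, 0, 0, 0], [-1, 0, 0, 0, 0], [-1, 0, 0, 0, 0], [-1, 0, 0, 0, 0], [-1, 0, 0, 0, 0], [-1, 0, 0, 0, 0]]}}

```text
t: 39.53
eef_pos: [0.5894, -0.2753, 0.1127]
ee_rot: [-3.141, -0.0, -1.351]
force: [-0.2, -0.2, 2.4]
width: 0.0331
```

Emit:
{"name": "apply_moves", "arguments": {"moves": [[-1, 0, 0, -0.005, 0], [-1, 0, 0, -0.015, 0], [-1, 0, 0, -0.025, 0], [-1, 0, 0, -0.025, 0], [-1, 0, 0, -0.02, 0], [-1, 0, 0, -0.01, 0], [-1, 0, 0, 0, 0], [-1, 0, 0, 0, 0], [-1, 0, 0, 0, 0]]}}

```text
t: 40.28
eef_pos: [0.5882, -0.2748, 0.2104]
ee_rot: [3.139, 0.002, -1.351]
force: [0.4, -0.2, -3.9]
width: 0.0335
```

```bash
python3 - <<'E'
from station import *
from h import *
plan(arm.get_state(),[.4849,-.0333,.21],-1.3505)
E
```

```text
turn -0.0004 shift [-0.2583  0.0481  0.0004] len 0.2627 | pos [ 0.5882 -0.2748  0.2104] rpy [ 3.1391e+00  1.8000e-03 -1.3509e+00] w 0.0335 F [ 0.4 -0.2 -3.9] t 40.2833
```

Emit:
{"name": "apply_moves", "arguments": {"moves": [[-1, -0.008, 0.0015, 0, 0], [-1, -0.018, 0.0034, 0, 0], [-1, -0.026, 0.0049, 0, 0], [-1, -0.03, 0.0056, 0, 0], [-1, -0.03, 0.0056, 0, 0], [-1, -0.03, 0.0056, 0, 0], [-1, -0.03, 0.0056, 0, 0], [-1, -0.03, 0.0056, 0, 0], [-1, -0.026, 0.0049, 0, 0], [-1, -0.018, 0.0033, 0, 0], [-1, -0.01, 0.0018, 0, 0], [-1, -0.0023, 0.0003, 0, 0]]}}

```text
t: 41.28
eef_pos: [0.4847, -0.0323, 0.212]
ee_rot: [3.141, 0.0, -1.349]
force: [-0.7, -0.1, -3.1]
width: 0.0332
```

Emit:
{"name": "apply_moves", "arguments": {"moves": [[-1, 0, 0, 0, 0], [-1, 0, 0, 0, 0], [-1, 0, 0, 0.01, 0], [-1, 0, 0, 0.02, 0], [-1, 0, 0, 0.025, 0], [-1, 0, 0, 0.02, 0], [-1, 0, 0, 0.006, 0], [-1, 0, 0, 0, 0], [-1, 0, 0, 0, 0], [-1, 0, 0, 0, 0], [-1, 0, 0, 0, 0]]}}

```text
t: 42.2
eef_pos: [0.4869, -0.0337, 0.1327]
ee_rot: [-3.139, -0.0, -1.351]
force: [0.0, -0.4, -4.2]
width: 0.0336
```

```bash
python3 - <<'E'
from station import *
from h import *
plan(arm.get_state(),[.4849,-.0333,.1197],-1.3505)
f=eyes.grab_frame("side"); cv2.imwrite("pics/m_side.png",cv2.resize(f["color"][110:270,130:330,::-1],None,fx=4,fy=3.75,interpolation=cv2.INTER_CUBIC))
E
```

```text
turn -0.0001 shift [-0.0008  0.0019  0.013 ] len 0.0131 | pos [ 0.4869 -0.0337  0.1327] rpy [-3.1394 -0.     -1.3506] w 0.0336 F [ 0.  -0.4 -4.2] t 42.2
```

View pics/m_side.png

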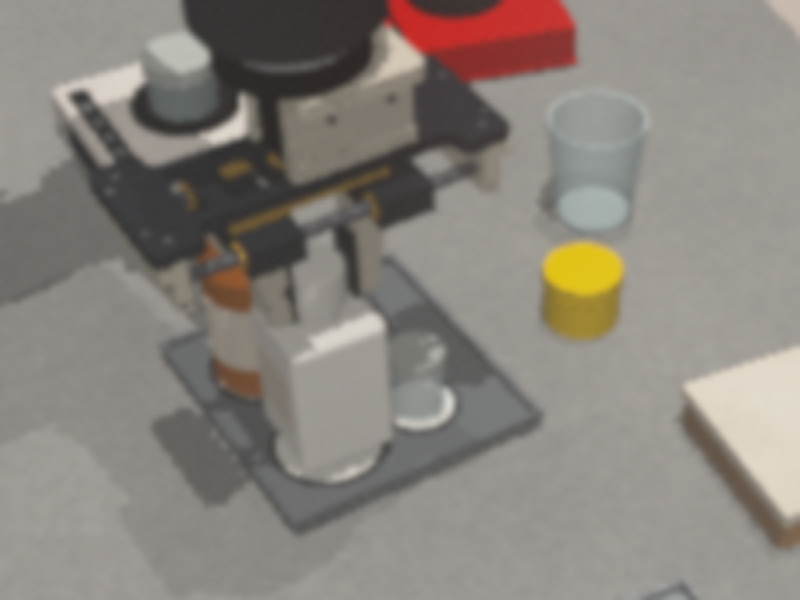

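The square bottle is upright just above its mark, at crop (330,440), and clear of the round bottle and slim jar. I'm lowering it the rest of the way.

Emit:
{"name": "apply_moves", "arguments": {"moves": [[-1, -0.0005, 0.001, 0.005, 0], [-1, 0, 0, 0.003, 0], [-1, 0, 0, 0.001, 0], [-1, 0, 0, 0, 0], [-1, 0, 0, 0, 0], [-1, 0, 0, 0, 0], [-1, 0, 0, 0, 0]]}}

```text
t: 42.83
eef_pos: [0.4849, -0.0335, 0.1225]
ee_rot: [-3.141, -0.0, -1.351]
force: [0.0, 0.6, -3.6]
width: 0.0338
```

Emit:
{"name": "apply_moves", "arguments": {"moves": [[-1, -0.0003, 0, 0.001, 0], [-1, 0, 0, 0.001, 0], [-1, 0, 0, 0, 0], [-1, 0, 0, 0, 0]]}}

```text
t: 43.17
eef_pos: [0.4847, -0.0332, 0.1204]
ee_rot: [3.141, -0.0, -1.351]
force: [0.2, -0.0, -3.0]
width: 0.0332
```

Emit:
{"name": "apply_moves", "arguments": {"moves": [[-1, 0, 0, 0.001, 0], [-1, 0, 0, 0, 0], [-1, 0, 0, 0, 0]]}}

```text
t: 43.42
eef_pos: [0.485, -0.0332, 0.1196]
ee_rot: [-3.141, -0.0, -1.35]
force: [-0.7, -0.9, -1.2]
width: 0.0336
```

Emit:
{"name": "apply_moves", "arguments": {"moves": [[-1, 0, 0, 0.0008, 0], [-1, 0, 0, 0, 0], [-1, 0, 0, 0, 0]]}}

```text
t: 43.67
eef_pos: [0.4851, -0.0332, 0.1196]
ee_rot: [-3.141, -0.0, -1.35]
force: [-2.8, -0.1, 6.0]
width: 0.0337
```

Emit:
{"name": "apply_moves", "arguments": {"moves": [[0.3, 0, 0, 0, 0], [0.3, 0, 0, 0, 0], [0.3, 0, 0, 0, 0], [0.3, 0, 0, 0, 0], [0.3, 0, 0, 0, 0], [0.3, 0, 0, -0.01, 0], [0.3, 0, 0, -0.03, 0], [0.3, 0, 0, -0.04, 0], [0.3, 0, 0, -0.04, 0], [0.3, 0, 0, -0.04, 0], [0.3, 0, 0, 0, 0], [0.3, 0, 0, 0, 0]]}}

```text
t: 44.67
eef_pos: [0.486, -0.0329, 0.2821]
ee_rot: [-3.135, 0.0, -1.351]
force: [0.4, -0.5, -0.2]
width: 0.0567
```

```bash
python3 - <<'E'
from chk import *
print(arm.get_state()["force"])
chk("n",names=("round_bottle","square_bottle","wide_jar","slim_jar","beaker","vial_box"))
E
```

```text
[ 0.3955254  -0.52451573 -0.24240816]
scene round_bottle 0.62 [198.8, 118.5, 219.8, 180.4] 0.1625 [467.3  47.3] [30.2 33. ]
scene square_bottle 0.79 [174.1, 141.4, 209.5, 202.5] 0.1463 [486.3 -33.2] [28.5 28.4]
scene wide_jar 0.93 [256.8, 192.7, 282.2, 222.2] 0.0459 [666.4  31.2] [47.5 48.3]
scene wide_jar 0.61 [263.3, 118.5, 276.8, 140.2] 0.0903 [478.4 289.9] [50.  44.8]
scene slim_jar 0.65 [206.8, 179.4, 218.2, 204.6] 0.0616 [543.6 -20.6] [28.7 30.6]
scene beaker 0.8 [296.4, 164.1, 325.9, 211.7] 0.0852 [713.4 127.6] [63.5 65.6]
scene vial_box 0.73 [210.5, 230.8, 286.1, 300.2] 0.0391 [ 735.  -130.8] [ 92.9 114.4]
scene vial_box 0.39 [163.3, 167.5, 257.2, 218.3] 0.0164 [508.9  14.7] [165.7 180.4]
side round_bottle 0.69 [175.4, 155.2, 202.5, 219.8] 0.1618 [465.7  44.9] [33.5 30.7]
side square_bottle 0.63 [193.1, 180.6, 227.4, 241.1] 0.1458 [483.1 -33.8] [31.6 32.9]
side wide_jar 0.87 [264.8, 178.1, 288.3, 201.3] 0.0449 [666.3  31.1] [49.1 47.6]
side wide_jar 0.65 [165.5, 120.1, 179.7, 144.8] 0.0902 [467.5 288.4] [44.  24.4]
side slim_jar 0.83 [225.7, 199.3, 239.0, 223.6] 0.0607 [541.9 -21.7] [30.3 30.1]
side beaker 0.68 [269.1, 133.6, 291.5, 171.6] 0.0837 [715.6 126.8] [69.6 58.6]
```

View pics/n_side.png

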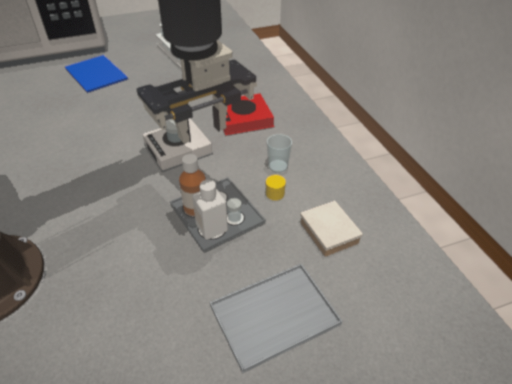

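View pics/n_scene.png

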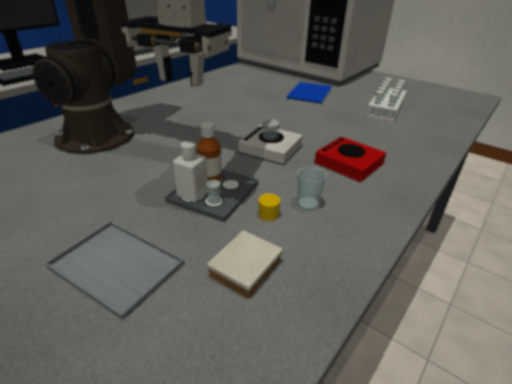

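Both bottles are back on their marks: the amber one at scene (208,150), the square one at (190,175). The jar is on the pad at (270,128), the bystanders haven't moved, and the gripper is clear, so I'm handing the job in.

```bash
python3 - <<'E'
from station import job
print(job.job_done())
E
```

```text
the job is handed in; nothing more can be done
None
```

The job is done and handed in at about 45 s of the 109 s allowed; no verdict was given.

I moved the square bottle and then the round bottle into the side pan, gripping each by its cap. The wide jar then went onto the white loader's black pad. Only after that did I put the bottles back on their own marks, round one first. Each set-down was made in steps of about 1 mm until the force showed contact, at under 10 N.

**Last checks**
- **Bottles:** both stand upright with their caps within about 2 mm of where they started, and their tops at 0.162 m and 0.146 m as at the beginning.
- **Wide jar:** it stands level, about 2–3 mm from the pad's centre; it has 14 mm of room all round.
- **Bystanders:** the slim jar, beaker and vial box are where they were to within about 3 mm, which is camera scatter. The yellow jar was not touched, and nothing was done at the red loader.
- **Gripper:** it is empty and well above everything.

**Disagreements:** the scene and side cameras differ by a steady 1–3 mm. The side camera's last reading of the jar was off because the fingers partly hid it, so I went by the scene camera there. The side camera's last look did not detect the vial box, but its picture shows it in place.

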